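# Load and close the sample bottles

### The arm

A 7-joint arm with a two-finger parallel gripper is mounted at the origin on the work surface; the furniture and walls round the work are solid. World frame = base frame: x ahead of the robot, y to its left, z up, the work surface at z = 0. Lengths are in m, angles in rad, forces in N, time in s.
With the tool pointing down it reaches from about 0.4 to 0.75 m from the base axis. Payload 19.5 kg.
Tool frame: the origin (TCP) lies between the finger pads; the fingertips stand 25 mm ahead of it and the grasp point (between the pads) lies 6 mm ahead of it; x points along the fingers, z is the direction in which the jaws open and shut, and the axes are right-handed (so a half turn about x gives the same grasp; the last joint's range is limited). The gripper opens to 85 mm and grips with 20 to 120 N. Pads are 22 mm wide; open, the fingers measure 114 mm over their backs; the gripper's body (76 mm by 85 mm) begins 54 mm behind the grasp point. The pads swing forward as they close: fully open they stand 13 mm farther back than shut.
Start: joints at [1.079, 0.707, -0.028, 1.485, 0.022, 0.951, -0.075], TCP at [0.25, -0.518, 0.256] pointing down, gripper open.
Joint ranges: [-2.71, 2.71], [-0.32, 2.16], [-1.57, 1.52], [0, 2.45], [-1.46, 4.6], [0, 2.02], [-2.83, 2.83]. Speed limits (rad/s): [1.89, 1.89, 2.57, 2.57, 3.01, 3.01, 3.01].

### API

Orientations are given as a unit quaternion [w, x, y, z].
In Python, from cell import env gives the robot as it stands.
- The arm moves only by the tool play_rows, never from a script. Its argument "rows" is a list that holds one entry, the list of rows, each a list of 6 numbers: the shift along the tool's x, y, z in units of 50 mm (1.0 is 50 mm), then the turn, a rotation vector about the tool's x, y, z in units of 5 degrees (1.0 is 5 degrees). A call has 1 to 12 rows; each row shifts and turns the commanded pose from where the row before left it, along the tool's axes as they then stand; what a row does not reach is not made up. A row lasts 1/10 s, in which the tool goes at most 50 mm and 8.59 degrees, less where a joint would pass 70% of its speed; a pose out of reach is approached as far as the arm can. A call is refused whole if a number of a shift passes 1 or a number of a turn 1, either way. A call with a gripper value outside its range is refused whole. "fingers" is the opening, from 0 (shut) to 1 (fully open), set as the call begins (left out, the last holds). The fingers move at their own pace and stop on an object; "newtons" is the grip in N (left out, the last holds). Time passes only in rows, so rows that do not move let the fingers close. It gives the time, the measured TCP pose, the force and the opening at its end, in the units of the state.
- env.get_state(): the state, without advancing time (a new reading comes with each control period).
- env.read_camera(name): name is "side" or "top"; returns the picture (400x640x3 uint8, blue, green, red); there is no depth.
- env.camera_params(name): a dict with "mtx" (3x3 intrinsics, pixels), "rvec" (rotation vector, rad) and "tvec" (3), from world to camera coordinates, as OpenCV has them. Camera axes: x right, y down, z forward; pixel columns grow to the right and rows downward; lengths in m; the calibration is good to about 2 mm. A picture is of the moment at which its call begins. camera_params takes no time and is no camera call.
- env.sign_off(): hands the job in, once; it reports no verdict.
The state is a dict: "t": time; "q": joint angles; "dq": joint speeds; "joint_efforts": joint torques, N m; "tool_pos": TCP position; "orientation": TCP orientation; "wrist_force": force on the tool from outside, world axes, zero at the start; "wrist_torque": the same for the moment, N m; "gripper_width": opening from 0.0 (shut) to 1.0 (fully open).
Only numpy, scipy, OpenCV 4.12 (cv2) and the standard library are available. Lean on these libraries where they do the work, as an engineer would, in place of code of your own. Each camera call takes 0.05 s, during which the arm holds its last target. There are 200 camera calls.

### The job

Close the sample bottles for dispatch. First stand every bottle in a nest of its own in the fixture, upright and fully down so that it holds the nest's pin pressed; only when all are in, take stoppers off the hooks, pressing each hook's sprung keeper down until it snaps open before you lift the stopper off, and never forcing a stopper past a shut keeper. Set one stopper upright and fully home in every bottle's neck, leave any spare stopper hanging on its hook, and do not disturb the other things on the table.

Things in the scene. Friction and masses are not known exactly. Their poses are not given: they have to be found in the camera images.
- bottle_1_centre (a point): Centre, 42.5 mm above the foot, of a white plastic bottle standing on the worktop: body 56 mm across, foot chamfered, shoulder from 46 to 55 mm height, then a straight open neck 36 mm across up to the rim at 85 mm; bore 26 mm wide, 30 mm deep. 0.28 kg, weighted foot, z up. Bottles are alike; two or three are present. Fully home in a nest it is 42.5 mm above the nest point.
- bottle_2_centre (a point): Centre, 42.5 mm above the foot, of a white plastic bottle standing on the worktop: body 56 mm across, foot chamfered, shoulder from 46 to 55 mm height, then a straight open neck 36 mm across up to the rim at 85 mm; bore 26 mm wide, 30 mm deep. 0.28 kg, weighted foot, z up. Bottles are alike; two or three are present. Fully home in a nest it is 42.5 mm above the nest point.
- bottle_3_centre (a point): Centre, 42.5 mm above the foot, of a white plastic bottle standing on the worktop: body 56 mm across, foot chamfered, shoulder from 46 to 55 mm height, then a straight open neck 36 mm across up to the rim at 85 mm; bore 26 mm wide, 30 mm deep. 0.28 kg, weighted foot, z up. Bottles are alike; two or three are present. Fully home in a nest it is 42.5 mm above the nest point.
- stopper_1_grip (a point): Centre of the handle hole of a grey stopper, hung on hook 1. Hole (along x) 22 wide, 30 mm high; bar over it 8 mm; handle 34 mm wide along y, 12 thick. Below: flange 34 mm across, 4 thick, its underside 19 mm under the point; plug 26 mm long, tapering 21.6 to 15 mm. 35 g, z up. Seated, flange on the rim, point 61.5 mm above bottle centre. All alike, always three.
- stopper_2_grip (a point): Centre of the handle hole of a grey stopper, hung on hook 2. Hole (along x) 22 wide, 30 mm high; bar over it 8 mm; handle 34 mm wide along y, 12 thick. Below: flange 34 mm across, 4 thick, its underside 19 mm under the point; plug 26 mm long, tapering 21.6 to 15 mm. 35 g, z up. Seated, flange on the rim, point 61.5 mm above bottle centre. All alike, always three.
- stopper_3_grip (a point): Centre of the handle hole of a grey stopper, hung on hook 3. Hole (along x) 22 wide, 30 mm high; bar over it 8 mm; handle 34 mm wide along y, 12 thick. Below: flange 34 mm across, 4 thick, its underside 19 mm under the point; plug 26 mm long, tapering 21.6 to 15 mm. 35 g, z up. Seated, flange on the rim, point 61.5 mm above bottle centre. All alike, always three.
- hook_1 (a point): The left hook (from the robot) of the fixed steel rack: point on top of a level prong 10 mm wide, 6 thick, 190 mm above the worktop; hooks 95 mm apart. Its -x leads to the free end (towards the robot), where the keeper pivots 30 mm off at prong-top height. The stopper's bar rests across the prong within 10 mm of the point. Rail 45 mm behind (+x), its top 6 mm above the prong.
- keeper_1 (a joint): Sprung keeper of hook 1, rad: 0 shut, 0.95 open. An arm 12 mm wide, 44 mm long; shut it leans up 0.7 rad from vertical towards -x and bars the handle. Pad pressed down (7 N) it swings outward; past 0.42 it snaps over and stays open as a level extension of the prong, end 7 mm below prong top. The handle passes over it: raise it 10 to 14 mm, draw it 90 mm along -x.
- keeper_1_pad (a point): Axis of the round end pad (9 mm across, 12 mm wide) of the keeper of hook 1, 40 mm from its pivot; the place to press down. Shut, it is 26 mm outside (-x) of the pivot and 31 mm above it; to snap it over, press it down until it is less than 12 mm above prong top.
- hook_2 (a point): The middle hook (from the robot) of the fixed steel rack: point on top of a level prong 10 mm wide, 6 thick, 190 mm above the worktop; hooks 95 mm apart. Its -x leads to the free end (towards the robot), where the keeper pivots 30 mm off at prong-top height. The stopper's bar rests across the prong within 10 mm of the point. Rail 45 mm behind (+x), its top 6 mm above the prong.
- keeper_2 (a joint): Sprung keeper of hook 2, rad: 0 shut, 0.95 open. An arm 12 mm wide, 44 mm long; shut it leans up 0.7 rad from vertical towards -x and bars the handle. Pad pressed down (7 N) it swings outward; past 0.42 it snaps over and stays open as a level extension of the prong, end 7 mm below prong top. The handle passes over it: raise it 10 to 14 mm, draw it 90 mm along -x.
- keeper_2_pad (a point): Axis of the round end pad (9 mm across, 12 mm wide) of the keeper of hook 2, 40 mm from its pivot; the place to press down. Shut, it is 26 mm outside (-x) of the pivot and 31 mm above it; to snap it over, press it down until it is less than 12 mm above prong top.
- hook_3 (a point): The right hook (from the robot) of the fixed steel rack: point on top of a level prong 10 mm wide, 6 thick, 190 mm above the worktop; hooks 95 mm apart. Its -x leads to the free end (towards the robot), where the keeper pivots 30 mm off at prong-top height. The stopper's bar rests across the prong within 10 mm of the point. Rail 45 mm behind (+x), its top 6 mm above the prong.
- keeper_3 (a joint): Sprung keeper of hook 3, rad: 0 shut, 0.95 open. An arm 12 mm wide, 44 mm long; shut it leans up 0.7 rad from vertical towards -x and bars the handle. Pad pressed down (7 N) it swings outward; past 0.42 it snaps over and stays open as a level extension of the prong, end 7 mm below prong top. The handle passes over it: raise it 10 to 14 mm, draw it 90 mm along -x.
- keeper_3_pad (a point): Axis of the round end pad (9 mm across, 12 mm wide) of the keeper of hook 3, 40 mm from its pivot; the place to press down. Shut, it is 26 mm outside (-x) of the pivot and 31 mm above it; to snap it over, press it down until it is less than 12 mm above prong top.
- nest_1 (a point): Centre of the floor of the left nest of the fixed closing fixture: plate 10 mm thick, 95 x 270 mm, with three round collars 28 mm high, 61 mm bore, 73 mm outside, 88 mm apart along y. The point is 10 mm above the worktop. Fixture and rack stand side by side, either way round.
- pin_1 (a joint): Travel of the part-present pin in the centre of the floor of nest 1, m: 0 up (7 mm above the floor), 0.0065 fully pressed. Its spring takes 0.5 to 1.1 N; the weight of a seated bottle holds it down.
- nest_2 (a point): Centre of the floor of the middle nest of the fixed closing fixture: plate 10 mm thick, 95 x 270 mm, with three round collars 28 mm high, 61 mm bore, 73 mm outside, 88 mm apart along y. The point is 10 mm above the worktop. Fixture and rack stand side by side, either way round.
- pin_2 (a joint): Travel of the part-present pin in the centre of the floor of nest 2, m: 0 up (7 mm above the floor), 0.0065 fully pressed. Its spring takes 0.5 to 1.1 N; the weight of a seated bottle holds it down.
- nest_3 (a point): Centre of the floor of the right nest of the fixed closing fixture: plate 10 mm thick, 95 x 270 mm, with three round collars 28 mm high, 61 mm bore, 73 mm outside, 88 mm apart along y. The point is 10 mm above the worktop. Fixture and rack stand side by side, either way round.
- pin_3 (a joint): Travel of the part-present pin in the centre of the floor of nest 3, m: 0 up (7 mm above the floor), 0.0065 fully pressed. Its spring takes 0.5 to 1.1 N; the weight of a seated bottle holds it down.
- scissors: Bystander, to be left alone: blue-handled scissors lying loose and flat, 199 mm long, 9 mm high; origin under their middle. Other packing things stand round about: a bench scale, an impulse sealer, mug, tape.

How it is judged:
On the way:
1. every bottle stands fully down in a nest with its pin held pressed, all stoppers still hanging on their hooks (((horizontal distance between bottle_1_centre and nest_1 below 0.006 m and z of bottle_1_centre in the frame of nest_1 below 0.0455 m and value of joint pin_1 above 0.005 m and angle between bottle_1_centre's own z axis and vertical below 0.08 rad) or (horizontal distance between bottle_1_centre and nest_2 below 0.006 m and z of bottle_1_centre in the frame of nest_2 below 0.0455 m and value of joint pin_2 above 0.005 m and angle between bottle_1_centre's own z axis and vertical below 0.08 rad) or (horizontal distance between bottle_1_centre and nest_3 below 0.006 m and z of bottle_1_centre in the frame of nest_3 below 0.0455 m and value of joint pin_3 above 0.005 m and angle between bottle_1_centre's own z axis and vertical below 0.08 rad)) and ((horizontal distance between bottle_2_centre and nest_1 below 0.006 m and z of bottle_2_centre in the frame of nest_1 below 0.0455 m and value of joint pin_1 above 0.005 m and angle between bottle_2_centre's own z axis and vertical below 0.08 rad) or (horizontal distance between bottle_2_centre and nest_2 below 0.006 m and z of bottle_2_centre in the frame of nest_2 below 0.0455 m and value of joint pin_2 above 0.005 m and angle between bottle_2_centre's own z axis and vertical below 0.08 rad) or (horizontal distance between bottle_2_centre and nest_3 below 0.006 m and z of bottle_2_centre in the frame of nest_3 below 0.0455 m and value of joint pin_3 above 0.005 m and angle between bottle_2_centre's own z axis and vertical below 0.08 rad)) and ((horizontal distance between bottle_3_centre and nest_1 below 0.006 m and z of bottle_3_centre in the frame of nest_1 below 0.0455 m and value of joint pin_1 above 0.005 m and angle between bottle_3_centre's own z axis and vertical below 0.08 rad) or (horizontal distance between bottle_3_centre and nest_2 below 0.006 m and z of bottle_3_centre in the frame of nest_2 below 0.0455 m and value of joint pin_2 above 0.005 m and angle between bottle_3_centre's own z axis and vertical below 0.08 rad) or (horizontal distance between bottle_3_centre and nest_3 below 0.006 m and z of bottle_3_centre in the frame of nest_3 below 0.0455 m and value of joint pin_3 above 0.005 m and angle between bottle_3_centre's own z axis and vertical below 0.08 rad)) and distance of each of stopper_1_grip, stopper_2_grip, stopper_3_grip from where it was at the start of the episode below 0.03 m), for 0.2 s.
At the end, for the whole second after the job is handed in: Each bottle is upright (0.08 rad) in a nest, 6 mm of centre, 3 mm of fully down, pin pressed over 5 mm; a stopper in each neck, 6 mm of centre, upright (0.1 rad), flange within 4 mm of the rim; every stopper handle centre higher than 105 mm (spare on its hook); all at rest (((horizontal distance between bottle_1_centre and nest_1 below 0.006 m and z of bottle_1_centre in the frame of nest_1 below 0.0455 m and value of joint pin_1 above 0.005 m and angle between bottle_1_centre's own z axis and vertical below 0.08 rad) or (horizontal distance between bottle_1_centre and nest_2 below 0.006 m and z of bottle_1_centre in the frame of nest_2 below 0.0455 m and value of joint pin_2 above 0.005 m and angle between bottle_1_centre's own z axis and vertical below 0.08 rad) or (horizontal distance between bottle_1_centre and nest_3 below 0.006 m and z of bottle_1_centre in the frame of nest_3 below 0.0455 m and value of joint pin_3 above 0.005 m and angle between bottle_1_centre's own z axis and vertical below 0.08 rad)) and ((horizontal distance between bottle_2_centre and nest_1 below 0.006 m and z of bottle_2_centre in the frame of nest_1 below 0.0455 m and value of joint pin_1 above 0.005 m and angle between bottle_2_centre's own z axis and vertical below 0.08 rad) or (horizontal distance between bottle_2_centre and nest_2 below 0.006 m and z of bottle_2_centre in the frame of nest_2 below 0.0455 m and value of joint pin_2 above 0.005 m and angle between bottle_2_centre's own z axis and vertical below 0.08 rad) or (horizontal distance between bottle_2_centre and nest_3 below 0.006 m and z of bottle_2_centre in the frame of nest_3 below 0.0455 m and value of joint pin_3 above 0.005 m and angle between bottle_2_centre's own z axis and vertical below 0.08 rad)) and ((horizontal distance between bottle_3_centre and nest_1 below 0.006 m and z of bottle_3_centre in the frame of nest_1 below 0.0455 m and value of joint pin_1 above 0.005 m and angle between bottle_3_centre's own z axis and vertical below 0.08 rad) or (horizontal distance between bottle_3_centre and nest_2 below 0.006 m and z of bottle_3_centre in the frame of nest_2 below 0.0455 m and value of joint pin_2 above 0.005 m and angle between bottle_3_centre's own z axis and vertical below 0.08 rad) or (horizontal distance between bottle_3_centre and nest_3 below 0.006 m and z of bottle_3_centre in the frame of nest_3 below 0.0455 m and value of joint pin_3 above 0.005 m and angle between bottle_3_centre's own z axis and vertical below 0.08 rad)) and ((horizontal distance between stopper_1_grip and bottle_1_centre below 0.006 m and z of stopper_1_grip in the frame of bottle_1_centre between 0.055 and 0.0655 m and angle between stopper_1_grip's own z axis and vertical below 0.1 rad) or (horizontal distance between stopper_2_grip and bottle_1_centre below 0.006 m and z of stopper_2_grip in the frame of bottle_1_centre between 0.055 and 0.0655 m and angle between stopper_2_grip's own z axis and vertical below 0.1 rad) or (horizontal distance between stopper_3_grip and bottle_1_centre below 0.006 m and z of stopper_3_grip in the frame of bottle_1_centre between 0.055 and 0.0655 m and angle between stopper_3_grip's own z axis and vertical below 0.1 rad)) and ((horizontal distance between stopper_1_grip and bottle_2_centre below 0.006 m and z of stopper_1_grip in the frame of bottle_2_centre between 0.055 and 0.0655 m and angle between stopper_1_grip's own z axis and vertical below 0.1 rad) or (horizontal distance between stopper_2_grip and bottle_2_centre below 0.006 m and z of stopper_2_grip in the frame of bottle_2_centre between 0.055 and 0.0655 m and angle between stopper_2_grip's own z axis and vertical below 0.1 rad) or (horizontal distance between stopper_3_grip and bottle_2_centre below 0.006 m and z of stopper_3_grip in the frame of bottle_2_centre between 0.055 and 0.0655 m and angle between stopper_3_grip's own z axis and vertical below 0.1 rad)) and ((horizontal distance between stopper_1_grip and bottle_3_centre below 0.006 m and z of stopper_1_grip in the frame of bottle_3_centre between 0.055 and 0.0655 m and angle between stopper_1_grip's own z axis and vertical below 0.1 rad) or (horizontal distance between stopper_2_grip and bottle_3_centre below 0.006 m and z of stopper_2_grip in the frame of bottle_3_centre between 0.055 and 0.0655 m and angle between stopper_2_grip's own z axis and vertical below 0.1 rad) or (horizontal distance between stopper_3_grip and bottle_3_centre below 0.006 m and z of stopper_3_grip in the frame of bottle_3_centre between 0.055 and 0.0655 m and angle between stopper_3_grip's own z axis and vertical below 0.1 rad)) and height (world z) of each of stopper_1_grip, stopper_2_grip, stopper_3_grip above 0.105 m and linear speed of each of bottle_1, bottle_2, bottle_3, stopper_1, stopper_2, stopper_3 below 0.03 m/s); the robot touches nothing.
It fails at once if a stopper is forced against a keeper (more than 10 N) (contact force between any of stopper_1, stopper_2, stopper_3 and keeper_1 above 10 N or contact force between any of stopper_1, stopper_2, stopper_3 and keeper_2 above 10 N or contact force between any of stopper_1, stopper_2, stopper_3 and keeper_3 above 10 N).
It fails at once if the scissors are moved by more than 30 mm (distance of scissors from where it was at the start of the episode above 0.03 m).
Of bottle_1, bottle_2, bottle_3 only 2 to 3 are there at a start; the rules pass over those that are not, and their reading is None.
At some moment in a run one of bottle_1, bottle_2, bottle_3 may be knocked a few centimetres aside while the robot is not near it.
It also fails if it takes over 210 s, if anything falls off the work surface, if the arm or the gripper's body presses on something with over 40 N, if the wrist force passes 120 N, or if a joint passes its speed limit or range.

## Working session

There is one attempt and no reset: what is moved stays moved. The work goes in short steps, Python scripts to look and compute and a tool call to move; the robot and the scene stay as the last step left them, time stands still between calls to the robot, and variables do not carry over. Pictures are saved under pics/ and viewed, about 12 in all and at most 16, crops included, and the job is handed in when it is done.

Besides the shell and the picture viewer there is one more tool, called after "Call:" as name(argument=value, ...), one argument or row to a line, values as JSON. play_rows: Moves the arm, as the interface text tells. Its arguments: {"type":"object","properties":{"rows":{"type":"array","items":{"type":"array","items":{"type":"array","items":{"type":"number"}}}},"fingers":{"type":"number"},"newtons":{"type":"number"}},"required":["rows"]}

```bash
mkdir -p pics; ls; cat > h.py <<'E'
import numpy as np, cv2
from cell import env
def cam(n):
    p=env.camera_params(n); K=np.array(p['mtx'],float); R=cv2.Rodrigues(np.array(p['rvec'],float))[0]; t=np.array(p['tvec'],float).ravel()
    return K,R,t
def proj(n,X):
    K,R,t=cam(n); p=(R@np.atleast_2d(X).T).T+t; p=p@K.T; return p[:,:2]/p[:,2:]
def ray(n,u,v):
    K,R,t=cam(n); d=R.T@np.linalg.inv(K)@np.array([u,v,1.]); return -R.T@t,d
def onz(n,u,v,z):
    o,d=ray(n,u,v); return o+d*(z-o[2])/d[2]
def tri(uv1,uv2,n1='side',n2='top'):
    o1,d1=ray(n1,*uv1);o2,d2=ray(n2,*uv2)
    s=np.linalg.lstsq(np.array([d1,-d2]).T,o2-o1,rcond=None)[0]
    a=o1+s[0]*d1;b=o2+s[1]*d2
    return (a+b)/2,np.linalg.norm(a-b)
E
python3 - <<'E'
from h import *
s=env.get_state(); print(s['t'],s['tool_pos'],s['orientation'],s['gripper_width'])
for n in('side','top'):
    cv2.imwrite(f'pics/{n}0.png',env.read_camera(n)); K,R,t=cam(n); print(n,K.tolist(),-R.T@t,R[2])
E
```

```text
pics
0.0 [ 0.24987831 -0.51760276  0.2558286 ] [ 0.59856946  0.37610954  0.59924075 -0.37572163] 1.0027469562581623
side [[390.144845069679, 0.0, 320.6669943541334], [0.0, 390.144845069679, 202.18534954951642], [0.0, 0.0, 1.0]] [ 0.29373804 -0.95221884  0.66568675] [ 0.16527275  0.86905004 -0.46630135]
top [[445.2007349936158, 0.0, 318.2127860612932], [0.0, 445.2007349936158, 194.51373281878435], [0.0, 0.0, 1.0]] [0.40306558 0.00891456 1.29266206] [ 0.06523044  0.00764804 -0.99784092]
```

View pics/top0.png

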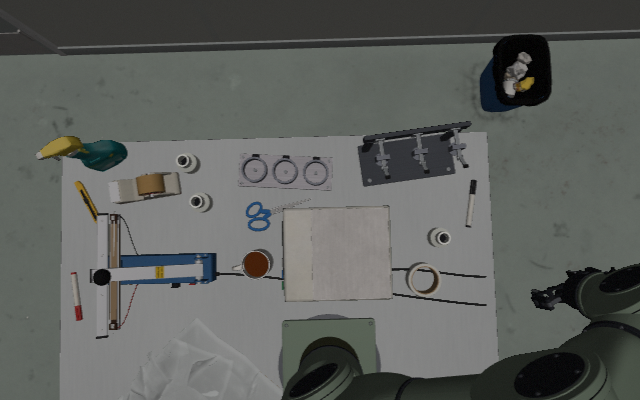

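View pics/side0.png

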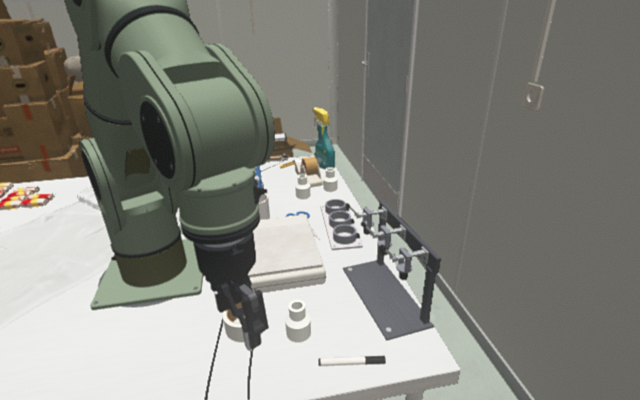

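Top view: bottles at about (186,161), (200,202) and (440,237); nests at (255,170), (286,172) and (316,172); rack at right with stoppers near (383,150), (420,147) and (458,148); scissors at (265,215).

```bash
python3 - <<'E'
from h import *
im=cv2.imread('pics/top0.png')
a=cv2.resize(im[120:215,160:345],None,fx=4,fy=4,interpolation=cv2.INTER_CUBIC)
b=cv2.resize(im[110:195,350:490],None,fx=4,fy=4,interpolation=cv2.INTER_CUBIC)
o=np.zeros((600,800,3),np.uint8); 
cv2.imwrite('pics/ta.png',a); cv2.imwrite('pics/tb.png',b)
s=cv2.imread('pics/side0.png')
cv2.imwrite('pics/sb.png',cv2.resize(s[190:340,320:460],None,fx=4,fy=4,interpolation=cv2.INTER_CUBIC))
g=cv2.cvtColor(im,cv2.COLOR_BGR2GRAY)
for n,(u,v),z in (('b',(186,161),.085),('b',(200,202),.085),('b',(440,237),.085),('n',(255,170),.038),('n',(286,172),.038),('n',(316,172),.038)):
    r=20; c=cv2.resize(g[v-r:v+r,u-r:u+r],None,fx=8,fy=8,interpolation=cv2.INTER_CUBIC)
    pr=8*445/(1.29-z); R=pr*(.018 if n=='b' else .0365)
    cs=cv2.HoughCircles(c,cv2.HOUGH_GRADIENT_ALT,1.5,40,param1=150,param2=.6,minRadius=int(R*.6),maxRadius=int(R*1.8))
    print(n,u,v,round(R))
    if cs is not None:
        for x,y,rr in cs[0][:4]:
            uu,vv=u-r+(x+.5)/8-.5,v-r+(y+.5)/8-.5
            print('  ',round(uu,1),round(vv,1),rr,onz('top',uu,vv,z).round(4))
E
```

```text
b 186 161 53
   182.1 160.6 36.925133 [0.5852 0.3886 0.085 ]
   182.1 160.6 49.551567 [0.5852 0.3886 0.085 ]
b 200 202 53
   195.9 200.9 45.90296 [0.4737 0.3517 0.085 ]
   195.9 200.9 35.70882 [0.4737 0.3517 0.085 ]
b 440 237 53
   443.9 237.8 52.145424 [ 0.3561 -0.3173  0.085 ]
   443.9 237.8 37.740482 [ 0.3561 -0.3173  0.085 ]
n 255 170 104
   254.4 170.6 85.99216 [0.5581 0.1977 0.038 ]
n 286 172 104
   285.8 171.1 98.50798 [0.5542 0.1086 0.038 ]
n 316 172 104
```

View pics/ta.png

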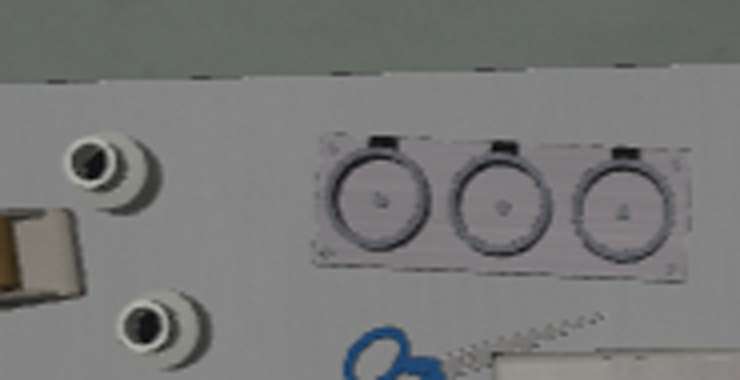

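View pics/tb.png

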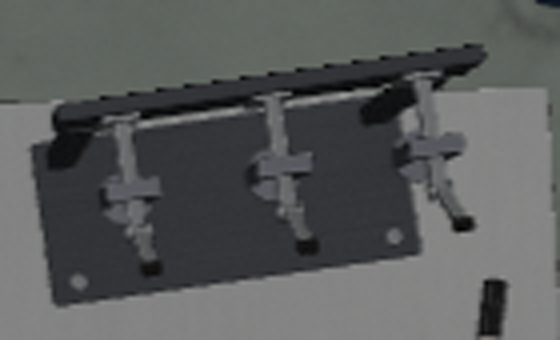

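View pics/sb.png

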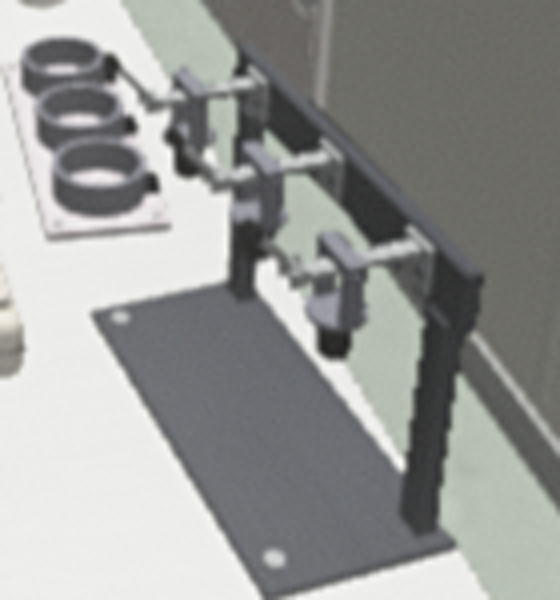

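Crop ta (4x, offset 160,120): pins at (380,201), (503,208) and (624,212); plate corners (320,133), (691,149), (687,281) and (313,266). Crop tb (offset 350,110): keeper pads at (151,268), (307,246) and (463,223), bars at (131,190), (286,166) and (437,146). The side crop shows all stoppers hung with keepers shut.

```bash
python3 - <<'E'
from h import *
A=lambda p,o:((p[0]+.5)/4-.5+o[0],(p[1]+.5)/4-.5+o[1])
oa=(160,120);ob=(350,110)
for p in((380,201),(503,208),(624,212)): print('pin',onz('top',*A(p,oa),.017).round(4))
for p in((379.5,198.5),(501.5,204),(622.5,212)): print('collar',onz('top',*A(p,oa),.038).round(4))
c=[onz('top',*A(p,oa),.01) for p in((320,133),(691,149),(687,281),(313,266))]; print('plate ctr',np.mean(c,0).round(4)); d=(c[0]-c[1]+c[3]-c[2]); print('yaw of y',np.degrees(np.arctan2(-d[0],d[1])), np.linalg.norm(d)/2)
P=[onz('top',*A(p,ob),.221) for p in((151,268),(307,246),(463,223))]; print('pads',np.round(P,4))
B=[onz('top',*A(p,ob),.198) for p in((131,190),(286,166),(437,146))]; print('bars',np.round(B,4))
d=P[0]-P[2]; print('rack yaw',np.degrees(np.arctan2(-d[0],d[1])),np.linalg.norm(d)/2)
E_=[onz('top',*A(p,ob),.2) for p in((60,108),(484,50))]
d=E_[0]-E_[1]; print('rail yaw',np.degrees(np.arctan2(-d[0],d[1])))
# side check pad/bar triangulation
S=lambda p:((p[0]+.5)/4-.5+320,(p[1]+.5)/4-.5+190)
s=env.get_state();w,x,y,z=s['orientation']
from scipy.spatial.transform import Rotation as Ro
print(Ro.from_quat([x,y,z,w]).as_matrix().round(3))
E
```

```text
pin [0.5627 0.2002 0.017 ]
pin [0.5552 0.1116 0.017 ]
pin [0.5498 0.0245 0.017 ]
collar [0.5619 0.1974 0.038 ]
collar [0.5555 0.1109 0.038 ]
collar [0.5474 0.0253 0.038 ]
plate ctr [0.5567 0.1125 0.01  ]
yaw of y -3.985406033022865 0.27048452403588263
pads [[ 0.5118 -0.151   0.221 ]
 [ 0.5226 -0.2455  0.221 ]
 [ 0.5339 -0.3401  0.221 ]]
bars [[ 0.563  -0.1439  0.198 ]
 [ 0.5752 -0.2401  0.198 ]
 [ 0.5851 -0.3338  0.198 ]]
rack yaw 6.6613781396764615 0.09516405868555158
rail yaw 6.239190671428949
[[-0.     0.901  0.435]
 [ 0.001  0.435 -0.901]
 [-1.     0.    -0.001]]
```

Call:
play_rows(
  rows=[
    [[0, 0, 0, 1, 0, 0], [0, 0, 0, 1, 0, 0], [0, 0, 0, 1, 0, 0], [0, 0, 0, 1, 0, 0], [0, 0, 0, 1, 0, 0], [0, 0, 0, 0.16, 0, 0], [0, 0.424, -0.804, 0, 0, 0], [0, 0.424, -0.804, 0, 0, 0], [0, 0.424, -0.804, 0, 0, 0], [0, 0.424, -0.804, 0, 0, 0], [0, 0.424, -0.804, 0, 0, 0], [0, 0, 0, 0, 0, 0]],
  ],
  fingers=0.7,
  newtons=30,
)

```text
t: 1.3
tool_pos: [0.359, -0.3119, 0.2563]
orientation: [0.502, 0.498, 0.503, -0.497]
wrist_force: [-0.3, -1.0, 0.1]
gripper_width: 0.698
```

Call:
play_rows(
  rows=[
    [[0, -0.06, 0.1, 0, 0, 0], [0.7, 0, 0, 0, 0, 0], [0.7, 0, 0, 0, 0, 0], [0, 0, 0, 0, 0, 0], [0, 0, 0, 0, 0, 0]],
  ],
)

```text
t: 1.8
tool_pos: [0.3524, -0.3229, 0.1869]
orientation: [-0.499, -0.5, -0.5, 0.501]
wrist_force: [0.0, -1.0, 0.0]
gripper_width: 0.696
```

```bash
python3 - <<'E'
from h import *
s=env.get_state(); print(s['t'],s['tool_pos'])
cv2.imwrite('pics/s1.png',cv2.resize(env.read_camera('side')[200:370,200:380],None,fx=3,fy=3,interpolation=cv2.INTER_CUBIC))
T=env.read_camera('top'); cv2.imwrite('pics/t1.png',T)
E
```

```text
1.8 [ 0.35244943 -0.32289784  0.18687099]
```

View pics/s1.png

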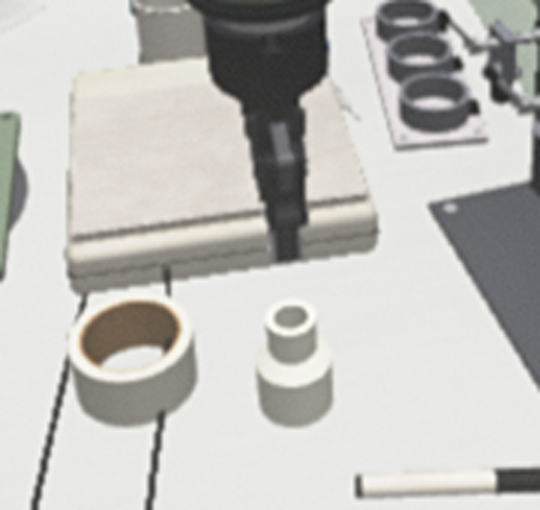

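```bash
python3 - <<'E'
from h import *
u,v=(291.5)/3-.33+200,(318.5)/3-.33+200
print(onz('side',u,v,.085), tri((u,v),(443.9,237.8)))
print(proj('side',[[.356,-.317,.085]]),u,v, proj('side',[[.3524,-.3229,.162]]))
E
```

```text
[ 0.35680972 -0.32118784  0.085     ] (array([ 0.35647468, -0.31806136,  0.08219326]), np.float64(0.001288758461498982))
[[296.17752119 304.55307915]] 296.8366666666667 305.8366666666667 [[292.92182884 277.8850887 ]]
```

The side crop shows bottle 3's rim at (291,318), standing undisturbed just below the gripper. Both views agree to about 3 mm.

Call:
play_rows(
  rows=[
    [[0, 0.08, -0.08, 0, 0, 0], [0.5, 0, 0, 0, 0, 0], [0.5, 0, 0, 0, 0, 0], [0.5, 0, 0, 0, 0, 0], [0.54, 0, 0, 0, 0, 0], [0, 0, 0, 0, 0, 0], [0, 0, 0, 0, 0, 0]],
  ],
)

```text
t: 2.6
tool_pos: [0.3574, -0.3179, 0.0853]
orientation: [0.5, 0.5, 0.5, -0.5]
wrist_force: [0.4, 0.1, 0.4]
gripper_width: 0.701
```

Call:
play_rows(
  rows=[
    [[0, 0, 0, 0, 0, 0], [0, 0, 0, 0, 0, 0], [0, 0, 0, 0, 0, 0], [0, 0, 0, 0, 0, 0], [0, 0, 0, 0, 0, 0], [0, 0, 0, 0, 0, 0]],
  ],
  fingers=0.1,
  newtons=40,
)

```text
t: 3.2
tool_pos: [0.3576, -0.3182, 0.0858]
orientation: [0.501, 0.5, 0.499, -0.5]
wrist_force: [-1.7, 1.3, 16.1]
gripper_width: 0.415
```

Call:
play_rows(
  rows=[
    [[-0.6, 0, 0, 0, 0, 0], [-0.9, 0, 0, 0, 0, 0], [-0.9, 0, 0, 0, 0, 0], [0, 0, -0.85, 0, 0, 0], [0, 0, -0.85, 0, 0, 0], [0, 0, -0.85, 0, 0, 0], [0, 0, -0.85, 0, 0, 0], [0, 0, -0.85, 0, 0, 0], [0, 0.4, -0.8, 0, 0, 0], [0, 0.6, -0.8, 0, 0, 0], [0, 0.6, -0.6, 0, 0, 0], [0, 0.6, -0.4, 0, 0, 0]],
  ],
)

```text
t: 4.4
tool_pos: [0.4682, 0.0276, 0.2052]
orientation: [0.501, 0.5, 0.501, -0.499]
wrist_force: [0.3, -0.3, -3.5]
gripper_width: 0.419
```

Call:
play_rows(
  rows=[
    [[0, 0.6, 0, 0, 0, 0], [0, 0.6, 0, 0, 0, 0], [0, 0.44, 0, 0, 0, 0], [0, 0, 0, 0, 0, 0], [0, 0, 0, 0, 0, 0], [0, 0, 0, 0, 0, 0], [0, 0, 0, 0, 0, 0]],
  ],
)

```text
t: 5.1
tool_pos: [0.5488, 0.0246, 0.2047]
orientation: [0.5, 0.5, 0.5, -0.5]
wrist_force: [-0.4, -0.8, -3.2]
gripper_width: 0.414
```

```bash
python3 - <<'E'
from h import *
s=env.get_state(); print(s['t'],s['tool_pos'],s['wrist_force'],s['gripper_width'])
S=env.read_camera('side');T=env.read_camera('top'); cv2.imwrite('pics/t2.png',T);cv2.imwrite('pics/s2f.png',S)
o=np.vstack([cv2.resize(S[120:260,260:460],None,fx=3,fy=3,interpolation=cv2.INTER_CUBIC)]); cv2.imwrite('pics/s2.png',o)
E
```

```text
5.1 [0.54883685 0.02461162 0.20470693] [-0.39081593 -0.75803738 -3.19115685] 0.4144486846527394
```

View pics/s2.png

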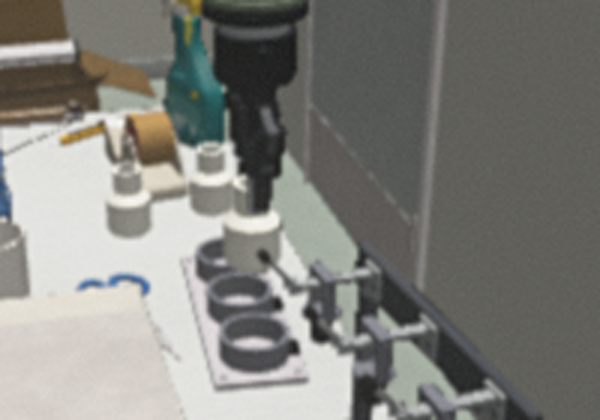

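Side crop: the bottle hangs upright in the gripper at (252,240); collar 3's top is near (255,337).

```bash
python3 - <<'E'
from h import *
for p,q in (((255.5,336),(622.5,212)),((240,297),(501.5,204))):
    u=(p[0]/3-.33+260,p[1]/3-.33+120); w=((q[0]+.5)/4-.5+160,(q[1]+.5)/4-.5+120)
    print(onz('side',*u,.038),tri(u,w))
print(proj('side',[[.5488,.0246,.12]])) 
u=(252/3-.33+260,265/3-.33+120);print(u)
E
```

```text
[0.54933169 0.01380572 0.038     ] (array([0.55024873, 0.02499099, 0.03075518]), np.float64(0.003982571134134191))
[0.55283968 0.09279578 0.038     ] (array([0.55722153, 0.11175951, 0.02661066]), np.float64(0.0006258243848491719))
[[343.95162186 206.0690974 ]]
(343.67, 208.00333333333333)
```

Call:
play_rows(
  rows=[
    [[0.6, 0.02, 0, 0, 0, 0], [0.6, 0, 0, 0, 0, 0], [0.4, 0, 0, 0, 0, 0], [0.2, 0, 0, 0, 0, 0], [0.1, 0, 0, 0, 0, 0], [0, 0, 0, 0, 0, 0], [0, 0, 0, 0, 0, 0]],
  ],
)

```text
t: 5.9
tool_pos: [0.5507, 0.0246, 0.1102]
orientation: [0.5, 0.5, 0.5, -0.5]
wrist_force: [-0.5, -0.4, -2.2]
gripper_width: 0.416
```

Call:
play_rows(
  rows=[
    [[0.1, 0, 0, 0, 0, 0], [0.1, 0, 0, 0, 0, 0], [0.08, 0, 0, 0, 0, 0], [0, 0, 0, 0, 0, 0], [0, 0, 0, 0, 0, 0]],
  ],
)

```text
t: 6.4
tool_pos: [0.5507, 0.0245, 0.0956]
orientation: [0.5, 0.501, 0.5, -0.5]
wrist_force: [1.1, 0.5, 6.8]
gripper_width: 0.417
```

Call:
play_rows(
  rows=[
    [[0, 0, 0, 0, 0, 0], [0, 0, 0, 0, 0, 0], [0, 0, 0, 0, 0, 0], [0, 0, 0, 0, 0, 0]],
  ],
  fingers=0.65,
)

```text
t: 6.8
tool_pos: [0.5502, 0.0246, 0.0952]
orientation: [-0.5, -0.5, -0.5, 0.5]
wrist_force: [0.2, -0.2, -1.0]
gripper_width: 0.642
```

Call:
play_rows(
  rows=[
    [[-0.75, 0, 0, 0, 0, 0], [-0.75, 0, 0, 0, 0, 0], [-0.75, 0, 0, 0, 0, 0], [0, 0, 0, 0, 0, 0]],
  ],
  fingers=0.7,
)

```text
t: 7.2
tool_pos: [0.5516, 0.0244, 0.2119]
orientation: [0.501, 0.502, 0.498, -0.499]
wrist_force: [0.4, 0.4, -2.1]
gripper_width: 0.7
```

```bash
cat >> h.py <<'E'
def ring(im,name,u,v,r,z,R):
    "circles of world radius R at height z near pixel"
    g=cv2.cvtColor(im,cv2.COLOR_BGR2GRAY)
    c=cv2.resize(g[v-r:v+r,u-r:u+r],None,fx=8,fy=8,interpolation=cv2.INTER_CUBIC)
    pr=8*445/(1.29-z)*R
    cs=cv2.HoughCircles(c,cv2.HOUGH_GRADIENT_ALT,1.5,30,param1=150,param2=.6,minRadius=int(pr*.6),maxRadius=int(pr*1.3))
    out=[]
    if cs is not None:
        for x,y,rr in cs[0]:
            uu,vv=u-r+(x+.5)/8-.5,v-r+(y+.5)/8-.5
            out.append((round(uu,1),round(vv,1),round(float(rr/pr),2),onz(name,uu,vv,z).round(4)))
    return out
E
python3 - <<'E'
from h import *
T=env.read_camera('top');cv2.imwrite('pics/t3.png',T);cv2.imwrite('pics/s3.png',env.read_camera('side'))
for r in ring(T,'top',190,180,45,.085,.018): print(r)
print(env.get_state()['tool_pos'])
E
```

```text
(np.float32(182.1), np.float32(159.3), 0.81, array([0.5888, 0.3886, 0.085 ]))
(np.float32(195.6), np.float32(201.5), 0.71, array([0.4721, 0.3525, 0.085 ]))
(np.float32(195.6), np.float32(201.5), 0.95, array([0.4721, 0.3525, 0.085 ]))
[0.55032922 0.02468277 0.20816511]
```

Call:
play_rows(
  rows=[
    [[0, -0.19, -0.82, 0, 0, 0], [0, -0.19, -0.82, 0, 0, 0], [0, -0.19, -0.82, 0, 0, 0], [0, -0.19, -0.82, 0, 0, 0], [0, -0.19, -0.82, 0, 0, 0], [0, -0.19, -0.82, 0, 0, 0], [0, -0.2, -0.82, 0, 0, 0], [0, -0.2, -0.81, 0, 0, 0], [0, 0, 0, 0, 0, 0], [0, 0, 0, 0, 0, 0], [0, 0, 0, 0, 0, 0]],
  ],
)

```text
t: 8.4
tool_pos: [0.4737, 0.3509, 0.2072]
orientation: [-0.5, -0.5, -0.499, 0.501]
wrist_force: [0.4, -0.6, -0.1]
gripper_width: 0.7
```

```bash
python3 - <<'E'
from h import *
S=env.read_camera('side');cv2.imwrite('pics/s4.png',cv2.resize(S[130:260,240:400],None,fx=4,fy=4,interpolation=cv2.INTER_CUBIC))
print(env.get_state()['tool_pos'])
E
```

```text
[0.47386738 0.35087524 0.20744198]
```

View pics/s4.png

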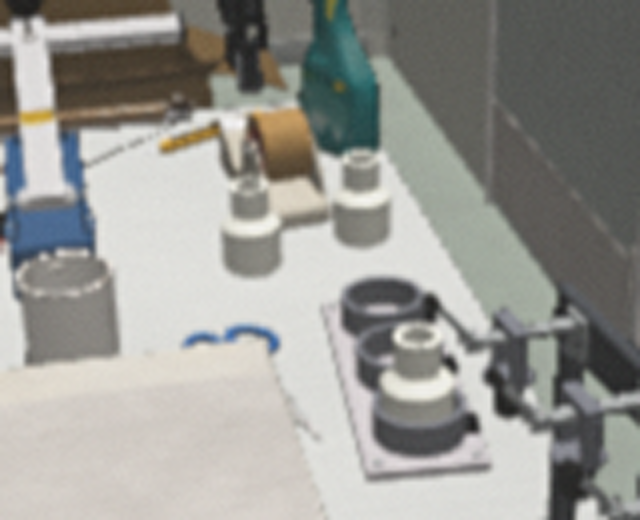

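Bottle 3 stands well down in nest 3 (418,400). Bottle 2's neck is at (250,195), bottle 1's at (360,170), and the gripper hangs above bottle 2.

Call:
play_rows(
  rows=[
    [[0.6, 0, 0, 0, 0, 0], [0.6, 0, 0, 0, 0, 0], [0.6, 0, 0, 0, 0, 0], [0.4, 0, 0, 0, 0, 0], [0.18, 0, 0, 0, 0, 0], [0, 0, 0, 0, 0, 0], [0, 0, 0, 0, 0, 0]],
  ],
  fingers=0.63,
)

```text
t: 9.15
tool_pos: [0.474, 0.352, 0.0897]
orientation: [0.5, 0.501, 0.5, -0.5]
wrist_force: [0.6, 0.4, 1.1]
gripper_width: 0.626
```

Call:
play_rows(
  rows=[
    [[0, 0, 0, 0, 0, 0], [0, 0, 0, 0, 0, 0], [0, 0, 0, 0, 0, 0], [0, 0, 0, 0, 0, 0], [0, 0, 0, 0, 0, 0]],
  ],
  fingers=0.1,
  newtons=40,
)

```text
t: 9.65
tool_pos: [0.4739, 0.3524, 0.0901]
orientation: [0.5, 0.501, 0.5, -0.499]
wrist_force: [-1.5, -0.4, 9.4]
gripper_width: 0.422
```

Call:
play_rows(
  rows=[
    [[-0.7, 0, 0, 0, 0, 0], [-0.8, 0, 0, 0, 0, 0], [-0.8, 0, 0, 0, 0, 0], [0, 0.26, 0.8, 0, 0, 0], [0, 0.26, 0.8, 0, 0, 0], [0, 0.28, 0.8, 0, 0, 0], [0, 0.28, 0.8, 0, 0, 0], [0, 0.28, 0.8, 0, 0, 0], [0, 0.28, 0.8, 0, 0, 0], [0, 0, 0, 0, 0, 0], [0, 0, 0, 0, 0, 0], [0, 0, 0, 0, 0, 0]],
  ],
)

```text
t: 10.85
tool_pos: [0.555, 0.1131, 0.204]
orientation: [0.5, 0.5, 0.5, -0.5]
wrist_force: [-0.8, -0.1, -2.7]
gripper_width: 0.421
```

Call:
play_rows(
  rows=[
    [[0.6, 0, 0, 0, 0, 0], [0.6, 0, 0, 0, 0, 0], [0.4, 0, 0, 0, 0, 0], [0.2, 0, 0, 0, 0, 0], [0, 0, 0, 0, 0, 0], [0, 0, 0, 0, 0, 0], [0, 0, 0, 0, 0, 0]],
  ],
)

```text
t: 11.55
tool_pos: [0.5556, 0.1124, 0.1148]
orientation: [0.5, 0.5, 0.5, -0.5]
wrist_force: [-0.0, -0.1, -2.9]
gripper_width: 0.425
```

Call:
play_rows(
  rows=[
    [[0.1, 0, 0, 0, 0, 0], [0.1, 0, 0, 0, 0, 0], [0.1, 0, 0, 0, 0, 0], [0, 0, 0, 0, 0, 0], [0, 0, 0, 0, 0, 0]],
  ],
)

```text
t: 12.05
tool_pos: [0.5558, 0.1127, 0.0991]
orientation: [0.5, 0.501, 0.5, -0.499]
wrist_force: [0.6, 3.2, 8.2]
gripper_width: 0.422
```

Call:
play_rows(
  rows=[
    [[0, 0, 0, 0, 0, 0], [0, 0, 0, 0, 0, 0], [0, 0, 0, 0, 0, 0], [-0.7, 0, 0, 0, 0, 0], [-0.8, 0, 0, 0, 0, 0], [-0.8, 0, 0, 0, 0, 0], [0, 0, 0, 0, 0, 0], [0, 0, 0, 0, 0, 0]],
  ],
  fingers=0.63,
)

```text
t: 12.85
tool_pos: [0.5554, 0.1122, 0.2142]
orientation: [0.5, 0.5, 0.5, -0.5]
wrist_force: [0.3, 0.8, 0.8]
gripper_width: 0.632
```

```bash
python3 - <<'E'
from h import *
T=env.read_camera('top');cv2.imwrite('pics/t5.png',T)
for r in ring(T,'top',190,165,30,.085,.018): print(r)
print(env.get_state()['tool_pos'])
E
```

```text
(np.float32(181.9), np.float32(160.4), 0.69, array([0.5857, 0.3891, 0.085 ]))
(np.float32(181.9), np.float32(160.4), 0.95, array([0.5857, 0.3891, 0.085 ]))
[0.55506037 0.11209238 0.21338078]
```

Call:
play_rows(
  rows=[
    [[0, 0.1, -0.8, 0, 0, 0], [0, 0.1, -0.8, 0, 0, 0], [0, 0.1, -0.8, 0, 0, 0], [0, 0.1, -0.8, 0, 0, 0], [0, 0.1, -0.8, 0, 0, 0], [0, 0.11, -0.8, 0, 0, 0], [0, 0, -0.74, 0, 0, 0], [0, 0, 0, 0, 0, 0], [0.7, 0, 0, 0, 0, 0], [0.6, 0, 0, 0, 0, 0], [0, 0, 0, 0, 0, 0], [0, 0, 0, 0, 0, 0]],
  ],
)

```text
t: 14.1
tool_pos: [0.5861, 0.3887, 0.1489]
orientation: [-0.5, -0.5, -0.5, 0.5]
wrist_force: [-0.9, -0.8, 0.4]
gripper_width: 0.636
```

```bash
python3 - <<'E'
from h import *
S=env.read_camera('side');cv2.imwrite('pics/s6.png',cv2.resize(S[130:260,260:400],None,fx=4,fy=4,interpolation=cv2.INTER_CUBIC))
print(env.get_state()['tool_pos'])
E
```

```text
[0.58642885 0.38899679 0.14991984]
```

View pics/s6.png

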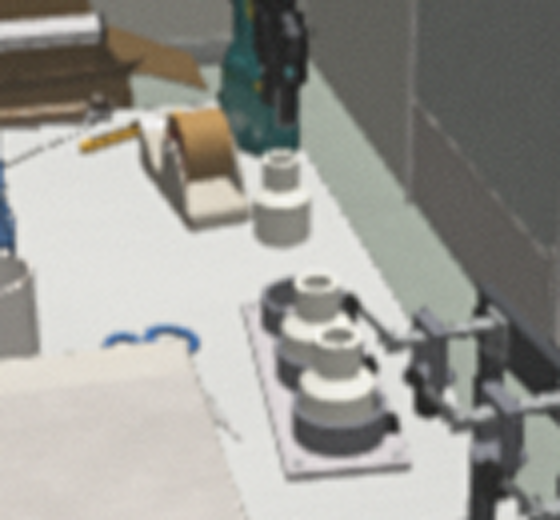

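Bottles 2 and 3 are seated, at (316,310) and (340,380). Bottle 1 is at (281,200) with the gripper just above it and the dispenser clear.

Call:
play_rows(
  rows=[
    [[0.4, 0, 0, 0, 0, 0], [0.4, 0, 0, 0, 0, 0], [0.2, 0, 0, 0, 0, 0], [0.19, 0, 0, 0, 0, 0], [0, 0, 0, 0, 0, 0], [0, 0, 0, 0, 0, 0]],
  ],
)

```text
t: 14.75
tool_pos: [0.5863, 0.3892, 0.0902]
orientation: [0.5, 0.5, 0.5, -0.5]
wrist_force: [-0.1, -1.4, 0.9]
gripper_width: 0.627
```

Call:
play_rows(
  rows=[
    [[0, 0, 0, 0, 0, 0], [0, 0, 0, 0, 0, 0], [0, 0, 0, 0, 0, 0], [0, 0, 0, 0, 0, 0], [0, 0, 0, 0, 0, 0]],
  ],
  fingers=0.1,
  newtons=40,
)

```text
t: 15.25
tool_pos: [0.5865, 0.3891, 0.0905]
orientation: [0.5, 0.501, 0.5, -0.5]
wrist_force: [-0.4, -0.7, 6.2]
gripper_width: 0.422
```

Call:
play_rows(
  rows=[
    [[-0.7, 0, 0, 0, 0, 0], [-0.8, 0, 0, 0, 0, 0], [-0.8, 0, 0, 0, 0, 0], [0, -0.1, 0.8, 0, 0, 0], [0, -0.1, 0.8, 0, 0, 0], [0, -0.1, 0.8, 0, 0, 0], [0, -0.1, 0.8, 0, 0, 0], [0, -0.07, 0.58, 0, 0, 0], [0, 0, 0, 0, 0, 0], [0, 0, 0, 0, 0, 0], [0, 0, 0, 0, 0, 0]],
  ],
)

```text
t: 16.35
tool_pos: [0.5623, 0.2012, 0.2044]
orientation: [0.5, 0.5, 0.5, -0.5]
wrist_force: [-0.1, 0.3, -2.2]
gripper_width: 0.419
```

Call:
play_rows(
  rows=[
    [[0.6, 0, 0, 0, 0, 0], [0.6, 0, 0, 0, 0, 0], [0.4, 0, 0, 0, 0, 0], [0.2, 0, 0, 0, 0, 0], [0, 0, 0, 0, 0, 0], [0, 0, 0, 0, 0, 0], [0, 0, 0, 0, 0, 0]],
  ],
)

```text
t: 17.05
tool_pos: [0.5628, 0.2004, 0.1154]
orientation: [0.5, 0.501, 0.5, -0.5]
wrist_force: [-0.1, -0.2, -3.2]
gripper_width: 0.426
```

Call:
play_rows(
  rows=[
    [[0.1, 0, 0, 0, 0, 0], [0.1, 0, 0, 0, 0, 0], [0.11, 0, 0, 0, 0, 0], [0, 0, 0, 0, 0, 0], [0, 0, 0, 0, 0, 0]],
  ],
)

```text
t: 17.55
tool_pos: [0.563, 0.1995, 0.0992]
orientation: [0.5, 0.501, 0.499, -0.5]
wrist_force: [-0.2, -3.6, 8.9]
gripper_width: 0.42
```

Call:
play_rows(
  rows=[
    [[0, 0, 0, 0, 0, 0], [0, 0, 0, 0, 0, 0], [0, 0, 0, 0, 0, 0], [-0.7, 0, 0, 0, 0, 0], [-0.8, 0, 0, 0, 0, 0], [-0.8, 0, 0, 0, 0, 0], [0, -0.6, 0, 0, 0, 0], [0, -0.8, 0, 0, 0, 0], [0, -0.8, 0, 0, 0, 0], [0, 0, 0, 0, 0, 0], [0, 0, 0, 0, 0, 0]],
  ],
  fingers=0.63,
)

```text
t: 18.65
tool_pos: [0.4523, 0.2005, 0.2141]
orientation: [0.5, 0.5, 0.5, -0.5]
wrist_force: [0.6, 0.3, -0.7]
gripper_width: 0.626
```

```bash
python3 - <<'E'
from h import *
T=env.read_camera('top');S=env.read_camera('side')
a=cv2.resize(T[130:220,225:345],None,fx=5,fy=5,interpolation=cv2.INTER_CUBIC)
b=cv2.resize(S[180:320,310:440],None,fx=4,fy=4,interpolation=cv2.INTER_CUBIC)[:550]
h=450; o=np.hstack([a[:450,:],np.zeros((450,1,3),np.uint8)]); cv2.imwrite('pics/t7.png',o); cv2.imwrite('pics/s7.png',b)
cv2.imwrite('pics/t7f.png',T);cv2.imwrite('pics/s7f.png',S)
print(env.get_state()['tool_pos'])
for r in ring(T,'top',285,170,55,.095,.018): print(r)
E
```

```text
[0.45309618 0.20014248 0.21381137]
(np.float32(314.9), np.float32(169.7), 0.95, array([0.5489, 0.0253, 0.095 ]))
(np.float32(250.6), np.float32(166.5), 1.12, array([0.5624, 0.1994, 0.095 ]))
(np.float32(314.9), np.float32(169.7), 1.18, array([0.5489, 0.0253, 0.095 ]))
(np.float32(314.9), np.float32(169.7), 0.7, array([0.5489, 0.0253, 0.095 ]))
(np.float32(282.2), np.float32(168.9), 0.94, array([0.5534, 0.1136, 0.095 ]))
(np.float32(250.6), np.float32(166.5), 0.93, array([0.5624, 0.1994, 0.095 ]))
(np.float32(250.6), np.float32(166.5), 0.71, array([0.5624, 0.1994, 0.095 ]))
(np.float32(282.2), np.float32(168.9), 0.7, array([0.5534, 0.1136, 0.095 ]))
```

View pics/t7.png

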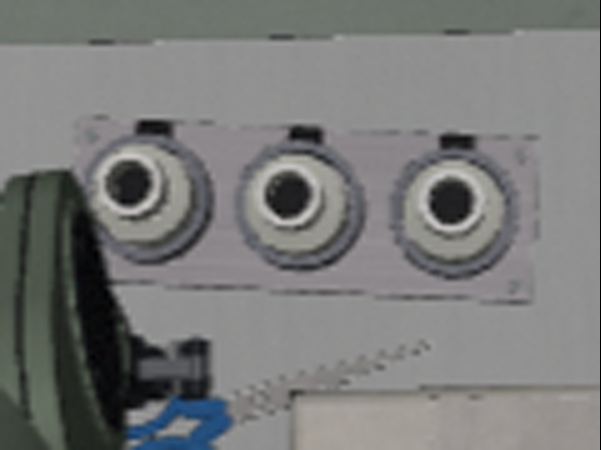

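All three bottles are fully inside their collars, necks at crop (130,183), (290,195) and (452,200). Next the keepers.

Call:
play_rows(
  rows=[
    [[-0.86, 0, 0, 0, 0, 0], [-0.86, 0, 0, 0, 0, 0], [0, 0, 0.88, 0, 0, 0], [0, 0, 0.88, 0, 0, 0], [0, 0, 0.88, 0, 0, 0], [0, 0, 0.88, 0, 0, 0], [0, 0, 0.88, 0, 0, 0], [0, 0.36, 0.88, 0, 0, 0], [0, 0.36, 0.88, 0, 0, 0], [0, 0.36, 0.88, 0, 0, 0], [0, 0, 0, -0.65, 0, 0], [0, 0, 0, -0.65, 0, 0]],
  ],
  fingers=0,
)

```text
t: 19.95
tool_pos: [0.5066, -0.1539, 0.2992]
orientation: [0.527, 0.471, 0.527, -0.471]
wrist_force: [0.3, 1.6, 0.2]
gripper_width: -0.002
```

Call:
play_rows(
  rows=[
    [[0, 0, 0, 0, 0, 0], [0, 0, 0, 0, 0, 0], [0, 0, 0, 0, 0, 0], [0, 0, 0, 0, 0, 0], [0, 0, 0, 0, 0, 0]],
  ],
)

```text
t: 20.45
tool_pos: [0.5063, -0.1518, 0.2998]
orientation: [0.527, 0.471, 0.527, -0.471]
wrist_force: [0.4, -0.5, 0.2]
gripper_width: 0.001
```

Call:
play_rows(
  rows=[
    [[0.4, 0, 0, 0, 0, 0], [0.4, 0, 0, 0, 0, 0], [0, 0, 0, 0, 0, 0], [0, 0, 0, 0, 0, 0], [0, 0, 0, 0, 0, 0]],
  ],
)

```text
t: 20.95
tool_pos: [0.5065, -0.1521, 0.2607]
orientation: [0.528, 0.471, 0.527, -0.471]
wrist_force: [0.5, 0.7, 0.5]
gripper_width: -0.0
```

```bash
python3 - <<'E'
from h import *
S=env.read_camera('side')
cv2.imwrite('pics/s8.png',cv2.resize(S[160:300,330:440],None,fx=4,fy=4,interpolation=cv2.INTER_CUBIC))
print(env.get_state()['tool_pos'])
E
```

```text
[ 0.50646979 -0.15203197  0.26071261]
```

View pics/s8.png

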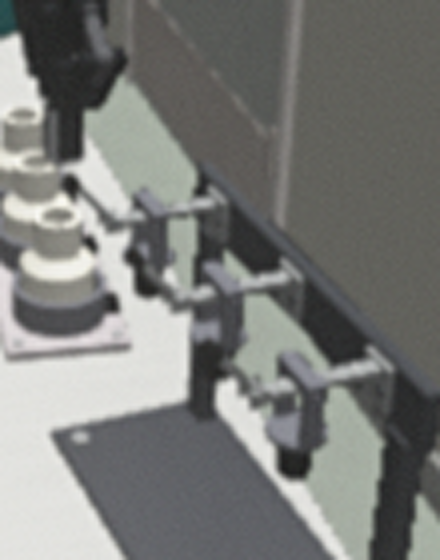

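The closed fingertips (67,160) are right above keeper 1's pad (70,185). Pressing.

Call:
play_rows(
  rows=[
    [[0.1, 0, 0, 0, 0, 0], [0.1, 0, 0, 0, 0, 0], [0.1, 0, 0, 0, 0, 0], [0.1, 0, 0, 0, 0, 0], [0, 0, 0, 0, 0, 0]],
  ],
)

```text
t: 21.5
tool_pos: [0.5059, -0.152, 0.2392]
orientation: [0.527, 0.471, 0.528, -0.471]
wrist_force: [0.0, 0.4, 1.2]
gripper_width: 0.004
```

Call:
play_rows(
  rows=[
    [[0.1, 0, 0, 0, 0, 0], [0.1, 0, 0, 0, 0, 0], [0.1, 0, 0, 0, 0, 0], [0.05, 0, 0, 0, 0, 0], [0, 0, 0, 0, 0, 0]],
  ],
)

```text
t: 22.0
tool_pos: [0.5061, -0.1519, 0.2219]
orientation: [0.527, 0.471, 0.528, -0.471]
wrist_force: [-0.4, 0.1, 0.5]
gripper_width: -0.0
```

```bash
python3 - <<'E'
from h import *
S=env.read_camera('side');T=env.read_camera('top')
a=cv2.resize(S[180:280,330:430],None,fx=4,fy=4,interpolation=cv2.INTER_CUBIC)
b=cv2.resize(T[110:210,360:460],None,fx=4,fy=4,interpolation=cv2.INTER_CUBIC)
cv2.imwrite('pics/s9.png',np.hstack([a,b]))
E
```

```text
(no output)
```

View pics/s9.png

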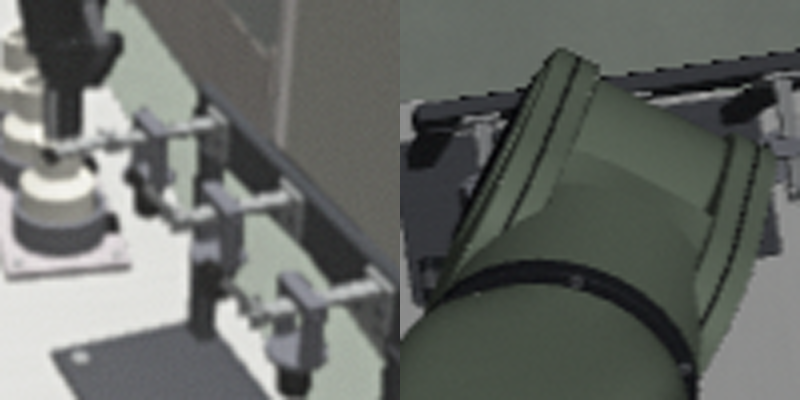

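Keeper 1 now lies level (crop 45–110, 150), snapped open. Same stroke for keepers 2 and 3, each 95 mm along.

Call:
play_rows(
  rows=[
    [[-0.5, 0, 0, 0, 0, 0], [-0.5, 0, 0, 0, 0, 0], [0, 0, 0.95, 0, 0, 0], [0, 0, 0.95, 0, 0, 0], [0, 0, 0, 0, 0, 0], [0, 0, 0, 0, 0, 0], [0.3, 0, 0, 0, 0, 0], [0.2, 0, 0, 0, 0, 0], [0.1, 0, 0, 0, 0, 0], [0.1, 0, 0, 0, 0, 0], [0, 0, 0, 0, 0, 0]],
  ],
)

```text
t: 23.2
tool_pos: [0.5169, -0.2454, 0.2368]
orientation: [0.527, 0.471, 0.528, -0.471]
wrist_force: [0.3, -0.7, -0.3]
gripper_width: -0.002
```

Call:
play_rows(
  rows=[
    [[0.1, 0, 0, 0, 0, 0], [0.1, 0, 0, 0, 0, 0], [0.1, 0, 0, 0, 0, 0], [0, 0, 0, 0, 0, 0], [0, 0, 0, 0, 0, 0]],
  ],
)

```text
t: 23.7
tool_pos: [0.5169, -0.2463, 0.2222]
orientation: [0.527, 0.471, 0.528, -0.471]
wrist_force: [-0.7, 0.5, 0.2]
gripper_width: 0.0
```

Call:
play_rows(
  rows=[
    [[-0.5, 0, 0, 0, 0, 0], [-0.5, 0, 0, 0, 0, 0], [0, 0, 0.95, 0, 0, 0], [0, 0, 0.95, 0, 0, 0], [0, 0, 0, 0, 0, 0], [0, 0, 0, 0, 0, 0], [0.3, 0, 0, 0, 0, 0], [0.2, 0, 0, 0, 0, 0], [0.1, 0, 0, 0, 0, 0], [0.1, 0, 0, 0, 0, 0], [0, 0, 0, 0, 0, 0]],
  ],
)

```text
t: 24.8
tool_pos: [0.5277, -0.3398, 0.2368]
orientation: [0.527, 0.471, 0.528, -0.471]
wrist_force: [-0.1, -0.8, -0.5]
gripper_width: -0.001
```

Call:
play_rows(
  rows=[
    [[0.1, 0, 0, 0, 0, 0], [0.1, 0, 0, 0, 0, 0], [0.1, 0, 0, 0, 0, 0], [0, 0, 0, 0, 0, 0], [0, 0, 0, 0, 0, 0]],
  ],
)

```text
t: 25.3
tool_pos: [0.5276, -0.3407, 0.2222]
orientation: [0.527, 0.471, 0.528, -0.471]
wrist_force: [0.6, 0.1, 0.2]
gripper_width: 0.002
```

Call:
play_rows(
  rows=[
    [[-0.7, 0, 0, 0, 0, 0], [-0.8, 0, 0, 0, 0, 0], [0, -1, 0, 0, 0, 0], [0, -1, -0.8, 0, 0, 0], [0, -1, -0.8, 0, 0, 0], [0, 0, -0.8, 0, 0, 0], [0, 0, -0.8, 0, 0, 0], [0, 0, 0, 0, 0, 0]],
  ],
)

```text
t: 26.1
tool_pos: [0.3862, -0.2109, 0.2979]
orientation: [0.528, 0.471, 0.529, -0.469]
wrist_force: [0.4, -0.3, 0.0]
gripper_width: -0.003
```

```bash
python3 - <<'E'
from h import *
S=env.read_camera('side');T=env.read_camera('top')
cv2.imwrite('pics/s10f.png',S);cv2.imwrite('pics/t10f.png',T)
a=cv2.resize(S[180:300,330:430],None,fx=4,fy=4,interpolation=cv2.INTER_CUBIC)
b=cv2.resize(T[115:197,375:475],None,fx=4,fy=4,interpolation=cv2.INTER_CUBIC)
b=np.vstack([b,np.zeros((480-len(b),400,3),np.uint8)])
cv2.imwrite('pics/s10.png',np.hstack([a,b]))
print(env.get_state()['tool_pos'])
E
```

```text
[ 0.38658755 -0.21461248  0.29781751]
```

View pics/s10.png

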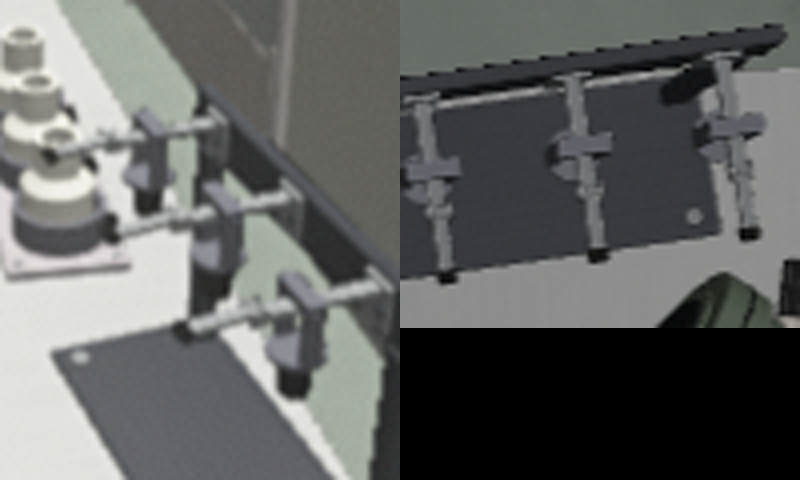

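All three keepers lie level and open; the stoppers still hang. Bars in the top crop are at about (433,168), (584,146) and (736,128).

```bash
python3 - <<'E'
from h import *
T=cv2.imread('pics/t10f.png')
ex=np.array([np.cos(np.radians(6.5)),np.sin(np.radians(6.5))]);ey=np.array([-ex[1],ex[0]])
s=env.get_state(); t=np.array(s['tool_pos'][:2])
for x,y in((33,168),(184.5,146),(336,128.5)):
    p=onz('top',(x+.5)/4-.5+375,(y+.5)/4-.5+115,.198); 
    print(p.round(4),'tool y,z units',((p[:2]-t)@ex/.05).round(2),(-(p[:2]-t)@ey/.05).round(2))
for x,y in((48,276),(198,254),(350,233)):
    p=onz('top',(x+.5)/4-.5+375,(y+.5)/4-.5+115,.187); print('padopen',p.round(4), 'hook',(p[:2]+.07*ex).round(4))
E
```

```text
[ 0.5642 -0.1452  0.198 ] tool y,z units 3.69 -0.98
[ 0.5753 -0.2392  0.198 ] tool y,z units 3.69 0.92
[ 0.5835 -0.3331  0.198 ] tool y,z units 3.65 2.8
padopen [ 0.4979 -0.1536  0.187 ] hook [ 0.5674 -0.1457]
padopen [ 0.509  -0.2473  0.187 ] hook [ 0.5786 -0.2393]
padopen [ 0.5195 -0.3422  0.187 ] hook [ 0.5891 -0.3342]
```

Call:
play_rows(
  rows=[
    [[0, 0.9, -0.49, 0, 0, 0], [0, 0.9, -0.49, 0, 0, 0], [0, 0.9, 0, 0, 0, 0], [0, 0.99, 0, 0, 0, 0], [0, 0, 0, 0, 0, 0], [0, 0, 0, 0, 0, 0], [0.6, 0, 0, 0, 0, 0], [0.6, 0, 0, 0, 0, 0], [0, 0, 0, 0, 0, 0], [0, 0, 0, 0, 0, 0]],
  ],
  fingers=0.62,
  newtons=25,
)

```text
t: 27.2
tool_pos: [0.5617, -0.1477, 0.2384]
orientation: [0.527, 0.471, 0.527, -0.471]
wrist_force: [-0.8, 0.1, 0.7]
gripper_width: 0.616
```

```bash
python3 - <<'E'
from h import *
S=env.read_camera('side')
cv2.imwrite('pics/s11.png',cv2.resize(S[140:260,320:420],None,fx=5,fy=5,interpolation=cv2.INTER_CUBIC))
print(env.get_state()['tool_pos'])
E
```

```text
[ 0.56208829 -0.14757988  0.23890847]
```

View pics/s11.png

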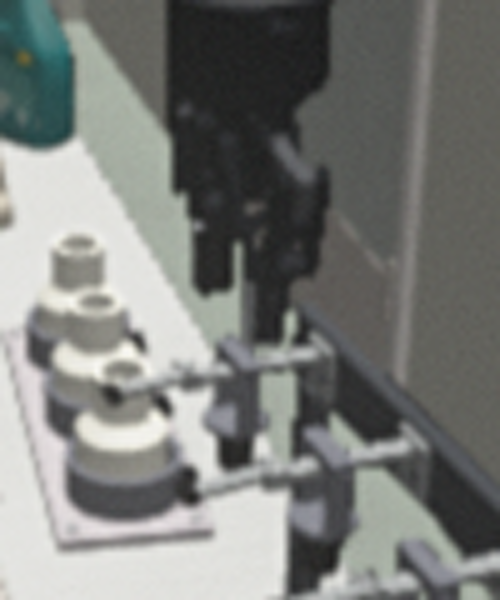

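The open fingers straddle stopper 1's handle (238,370) from above, aligned with it.

Call:
play_rows(
  rows=[
    [[0, 0.05, -0.04, 0, 0, 0], [0.3, 0, 0, 0, 0, 0], [0.3, 0, 0, 0, 0, 0], [0.2, 0, 0, 0, 0, 0], [0.18, 0, 0, 0, 0, 0], [0, 0, 0, 0, 0, 0], [0, 0, 0, 0, 0, 0]],
  ],
)

```text
t: 27.95
tool_pos: [0.5645, -0.1446, 0.1888]
orientation: [0.528, 0.471, 0.527, -0.471]
wrist_force: [0.5, 0.7, 0.4]
gripper_width: 0.623
```

Call:
play_rows(
  rows=[
    [[0, 0, 0, 0, 0, 0], [0, 0, 0, 0, 0, 0], [0, 0, 0, 0, 0, 0], [0, 0, 0, 0, 0, 0], [0, 0, 0, 0, 0, 0]],
  ],
  fingers=0.1,
  newtons=25,
)

```text
t: 28.45
tool_pos: [0.5645, -0.1446, 0.1889]
orientation: [0.528, 0.471, 0.527, -0.471]
wrist_force: [-0.6, 0.7, 7.2]
gripper_width: 0.395
```

Call:
play_rows(
  rows=[
    [[-0.12, 0, 0, 0, 0, 0], [-0.13, 0, 0, 0, 0, 0], [0, 0, 0, 0, 0, 0], [0, 0, 0, 0, 0, 0]],
  ],
)

```text
t: 28.85
tool_pos: [0.5644, -0.1445, 0.201]
orientation: [0.528, 0.471, 0.527, -0.471]
wrist_force: [0.1, -0.0, -0.8]
gripper_width: 0.395
```

Call:
play_rows(
  rows=[
    [[0, -0.3, 0, 0, 0, 0], [0, -0.4, 0, 0, 0, 0], [0, -0.5, 0, 0, 0, 0], [0, -0.5, 0, 0, 0, 0], [0, -0.4, 0, 0, 0, 0], [0, 0, 0, 0, 0, 0], [-0.6, 0, 0, 0, 0, 0], [-0.6, 0, 0, 0, 0, 0], [0, 0, 0, 0, 0, 0], [0, 0, 0, 0, 0, 0]],
  ],
)

```text
t: 29.85
tool_pos: [0.4604, -0.1562, 0.2609]
orientation: [0.528, 0.471, 0.527, -0.471]
wrist_force: [-0.2, 0.9, -1.2]
gripper_width: 0.395
```

Call:
play_rows(
  rows=[
    [[0, 0, 0, 0.65, 0, 0], [0, 0, 0, 0.65, 0, 0], [0, 0, -0.9, 0, 0, 0], [0, 0, -0.9, 0, 0, 0], [0, 0.59, -0.91, 0, 0, 0], [0, 0.59, -0.91, 0, 0, 0], [0, 0.6, 0, 0, 0, 0], [0, 0, 0, 0, 0, 0], [0, 0, 0, 0, 0, 0], [0, 0, 0, 0, 0, 0]],
  ],
)

```text
t: 30.85
tool_pos: [0.5439, 0.0171, 0.2603]
orientation: [-0.499, -0.5, -0.5, 0.501]
wrist_force: [0.1, -0.6, -0.3]
gripper_width: 0.394
```

```bash
python3 - <<'E'
from h import *
S=env.read_camera('side');T=env.read_camera('top');cv2.imwrite('pics/t12f.png',T)
cv2.imwrite('pics/s12.png',cv2.resize(S[120:260,300:400],None,fx=4,fy=4,interpolation=cv2.INTER_CUBIC))
s=env.get_state();print(s['tool_pos'],s['orientation'])
E
```

```text
[0.54403156 0.01719126 0.26080564] [-0.49952733 -0.50029397 -0.49982458  0.50035365]
```

View pics/s12.png

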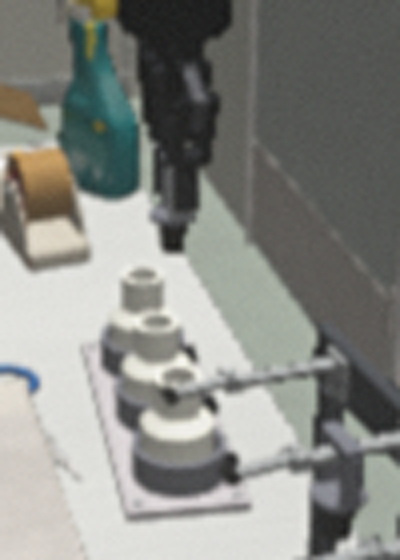

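Side view: stopper 1 hangs upright in the gripper (174,225). The TCP is still about 6–8 mm short of bottle 3, so correcting. That was picture 15.

Call:
play_rows(
  rows=[
    [[0, 0.11, -0.16, 0, 0, 0], [0.6, 0, 0, 0, 0, 0], [0.6, 0, 0, 0, 0, 0], [0.5, 0, 0, 0, 0, 0], [0.3, 0, 0, 0, 0, 0], [0, 0, 0, 0, 0, 0], [0, 0, 0, 0, 0, 0], [0, 0, 0, 0, 0, 0]],
  ],
)

```text
t: 31.75
tool_pos: [0.5504, 0.0257, 0.1618]
orientation: [0.5, 0.501, 0.5, -0.5]
wrist_force: [-0.6, -0.5, -0.4]
gripper_width: 0.395
```

```bash
python3 - <<'E'
from h import *
S=env.read_camera('side');cv2.imwrite('pics/s13.png',S)
t=np.array(env.get_state()['tool_pos']);print(t)
# expected side pixels: plug bottom, rim centre / measured: dark plug columns just above rim row
pb=proj('side',[t-[0,0,.056]])[0]; rim=proj('side',[[.5495,.025,.095]])[0]; print('plug',pb,'rim',rim)
g=cv2.cvtColor(S,cv2.COLOR_BGR2GRAY)
for v in range(int(pb[1])-8,int(rim[1])+8): print(v,*g[v,int(rim[0])-13:int(rim[0])+14])
E
```

```text
[0.55039482 0.02565097 0.16177678]
plug [344.35424932 210.07698769] rim [344.09075964 213.39246477]
202 175 182 166 175 200 199 188 168 149 146 142 121 101 77 56 49 52 49 66 142 211 229 226 227 227 219 201
203 132 135 123 124 141 149 154 144 131 133 142 133 109 91 73 70 71 64 88 158 217 228 227 227 226 228 218
204 123 125 120 116 119 123 129 123 109 112 123 124 112 95 89 90 84 93 132 191 220 228 226 226 227 228 219
205 126 124 121 119 121 122 131 129 115 105 91 87 84 81 81 74 78 127 179 218 226 226 227 226 225 227 226
206 128 128 120 122 122 125 128 134 135 125 83 56 59 60 59 55 77 153 212 228 229 224 226 223 223 225 226
207 130 136 133 123 122 126 130 133 139 128 84 49 47 47 51 43 57 129 212 228 226 226 222 222 222 224 224
208 135 166 167 142 124 122 127 129 136 132 85 52 45 45 46 41 41 95 191 224 227 224 225 222 222 223 225
209 171 207 209 179 150 136 130 133 136 133 94 54 45 44 46 43 43 83 171 217 225 225 225 225 224 224 224
210 204 225 226 216 199 175 162 160 169 167 130 75 46 44 43 58 103 129 182 217 226 224 226 224 226 226 225
211 211 228 229 230 229 218 211 213 223 222 188 116
[... 338 characters left out ...]
 131 132 144 185 234 231 218 205 203 194 179 155 132
215 118 124 133 144 159 173 174 177 214 207 173 162 170 163 151 162 177 194 212 211 197 182 172 167 160 135 106
216 115 118 122 122 126 132 132 125 147 163 148 152 181 184 175 186 189 186 177 170 166 157 139 135 132 105 88
217 121 125 122 124 129 125 128 121 113 95 77 83 118 160 169 166 164 155 131 116 121 131 155 182 173 133 107
218 127 130 125 129 129 131 128 123 113 79 53 49 65 111 129 122 115 115 110 95 105 131 182 218 221 184 169
219 119 131 134 131 130 134 131 124 118 100 67 47 51 79 108 118 118 125 123 97 76 79 141 212 230 223 220
220 93 113 124 130 131 133 132 126 125 117 88 66 66 94 125 134 138 136 129 103 65 44 91 183 224 226 226
```

Call:
play_rows(
  rows=[
    [[0.15, 0, 0, 0, 0, 0], [0.15, 0, 0, 0, 0, 0], [0.15, 0, 0, 0, 0, 0], [0.1, 0, 0, 0, 0, 0], [0, 0, 0, 0, 0, 0], [0, 0, 0, 0, 0, 0]],
  ],
)

```text
t: 32.4
tool_pos: [0.55, 0.0255, 0.1333]
orientation: [-0.5, -0.5, -0.5, 0.5]
wrist_force: [-0.2, -0.6, -0.3]
gripper_width: 0.394
```

Call:
play_rows(
  rows=[
    [[0.08, 0, 0, 0, 0, 0], [0.05, 0, 0, 0, 0, 0], [0, 0, 0, 0, 0, 0], [0, 0, 0, 0, 0, 0]],
  ],
)

```text
t: 32.8
tool_pos: [0.5506, 0.0255, 0.1274]
orientation: [0.5, 0.501, 0.499, -0.5]
wrist_force: [0.4, -0.2, 10.9]
gripper_width: 0.391
```

Call:
play_rows(
  rows=[
    [[0, 0, 0, 0, 0, 0], [0, 0, 0, 0, 0, 0], [0, 0, 0, 0, 0, 0], [-0.5, 0, 0, 0, 0, 0], [-0.8, 0, 0, 0, 0, 0], [-0.8, 0, 0, 0, 0, 0], [-0.8, 0, 0, 0, 0, 0], [0, 0, 0, 0, 0, 0], [0, 0, 0, 0, 0, 0]],
  ],
  fingers=0.55,
)

```text
t: 33.7
tool_pos: [0.55, 0.0256, 0.2722]
orientation: [0.5, 0.5, 0.5, -0.5]
wrist_force: [0.4, 0.2, -0.7]
gripper_width: 0.549
```

Call:
play_rows(
  rows=[
    [[0, 0.08, 0.75, 0, 0, 0], [0, 0.08, 0.75, 0, 0, 0], [0, 0.07, 0.75, 0, 0, 0], [0, 0.07, 0.75, 0, 0, 0], [0, 0.07, 0.75, 0, 0, 0], [0, 0.07, 0.75, 0, 0, 0], [0, 0.07, 0.79, 0, 0, 0], [0, 0, 0, -0.65, 0, 0], [0, 0, 0, -0.65, 0, 0], [0, 0, 0, 0, 0, 0], [0, 0, 0, 0, 0, 0], [0, 0, 0, 0, 0, 0]],
  ],
  fingers=0.62,
)

```text
t: 34.9
tool_pos: [0.5753, -0.2388, 0.2714]
orientation: [0.527, 0.471, 0.527, -0.471]
wrist_force: [-0.1, 0.0, -0.0]
gripper_width: 0.622
```

```bash
python3 - <<'E'
from h import *
S=env.read_camera('side');T=env.read_camera('top');cv2.imwrite('pics/s14f.png',S);cv2.imwrite('pics/t14f.png',T)
print(env.get_state()['tool_pos'])
# check seated stopper 3: grey blob at handle, upright? compare with expected projections
for z in(.137,.114,.095): print(z,proj('side',[[.55,.0255,z]])[0],proj('top',[[.55,.0255,z]])[0])
for r in ring(T,'top',282,169,45,.095,.018): print(r)
g=cv2.cvtColor(S,cv2.COLOR_BGR2GRAY)
for v in range(190,222,2): print(v,*g[v,328:362])
E
```

```text
[ 0.57533161 -0.23880087  0.27164346]
0.137 [344.3123494  200.75574789] [314.52659991 167.33217252]
0.114 [344.25700787 207.6740073 ] [314.67915264 168.41951785]
0.095 [344.21206404 213.29244756] [314.8007907  169.28651372]
(np.float32(314.4), np.float32(168.9), 1.16, array([0.551 , 0.0266, 0.095 ]))
(np.float32(282.3), np.float32(168.6), 1.16, array([0.5544, 0.1134, 0.095 ]))
(np.float32(250.6), np.float32(166.7), 1.11, array([0.5619, 0.1992, 0.095 ]))
(np.float32(282.3), np.float32(168.6), 0.7, array([0.5544, 0.1134, 0.095 ]))
(np.float32(250.6), np.float32(166.7), 0.72, array([0.5619, 0.1992, 0.095 ]))
(np.float32(282.3), np.float32(168.6), 0.94, array([0.5544, 0.1134, 0.095 ]))
(np.float32(250.6), np.float32(166.7), 0.9, array([0.5619, 0.1992, 0.095 ]))
190 228 221 183 174 200 201 182 180 184 186 203 194 189 214 229 228 227 227 227 228 229 220 182 168 171 173 172 171 171 171 171 172 172 174
192 230 225 174 127 118 123 133 137 140 136 135 135 163 216 229 229 227 227 228 228 228 228 221 201 177 171 172 173 171 173 172 171 170 172
194 231 225 179 130 125 128 130 133 136 139 138 136 
[... 1151 characters left out ...]
226 228 226 225 227 225 219
212 72 83 140 198 225 232 232 235 236 235 219 169 148 149 142 108 80 77 78 102 133 161 208 226 228 219 189 184 199 200 197 216 222 221
214 161 131 128 132 156 185 203 216 225 226 198 154 128 129 125 101 82 77 83 96 108 149 207 216 210 201 196 180 159 134 143 172 179 177
216 181 148 123 117 118 121 125 130 137 139 130 134 146 112 84 104 135 150 161 178 180 173 172 168 158 141 136 133 105 90 89 93 105 124
218 178 128 124 131 133 129 127 130 131 130 125 115 85 58 50 72 116 135 120 119 117 113 98 107 129 184 222 222 187 169 176 184 196 214
220 188 116 81 94 114 128 129 132 134 132 126 126 118 93 68 67 98 124 137 138 138 132 107 66 45 93 185 223 230 229 227 227 226 225
```

The seated stopper's handle top shows at row 200, predicted 200.8, so it is home. Stopper 2 next.

Call:
play_rows(
  rows=[
    [[0.5, 0, 0, 0, 0, 0], [0.5, 0, 0, 0, 0, 0], [0.3, 0, 0, 0, 0, 0], [0.2, 0, 0, 0, 0, 0], [0.15, 0, 0, 0, 0, 0], [0, 0, 0, 0, 0, 0], [0, 0, 0, 0, 0, 0]],
  ],
)

```text
t: 35.7
tool_pos: [0.5755, -0.2391, 0.1899]
orientation: [0.528, 0.471, 0.527, -0.471]
wrist_force: [0.4, -0.9, 1.0]
gripper_width: 0.623
```

Call:
play_rows(
  rows=[
    [[0, 0, 0, 0, 0, 0], [0, 0, 0, 0, 0, 0], [0, 0, 0, 0, 0, 0], [0, 0, 0, 0, 0, 0], [0, 0, 0, 0, 0, 0]],
  ],
  fingers=0.1,
  newtons=25,
)

```text
t: 36.2
tool_pos: [0.5755, -0.2391, 0.19]
orientation: [0.528, 0.471, 0.527, -0.471]
wrist_force: [-1.2, 1.2, 6.4]
gripper_width: 0.388
```

Call:
play_rows(
  rows=[
    [[-0.12, 0, 0, 0, 0, 0], [-0.13, 0, 0, 0, 0, 0], [0, 0, 0, 0, 0, 0], [0, 0, 0, 0, 0, 0]],
  ],
)

```text
t: 36.6
tool_pos: [0.5754, -0.239, 0.202]
orientation: [0.528, 0.471, 0.527, -0.471]
wrist_force: [0.2, -0.5, -0.6]
gripper_width: 0.387
```

Call:
play_rows(
  rows=[
    [[0, -0.3, 0, 0, 0, 0], [0, -0.4, 0, 0, 0, 0], [0, -0.5, 0, 0, 0, 0], [0, -0.5, 0, 0, 0, 0], [0, -0.4, 0, 0, 0, 0], [0, 0, 0, 0, 0, 0], [-0.6, 0, 0, 0, 0, 0], [-0.6, 0, 0, 0, 0, 0], [0, 0, 0, 0.65, 0, 0], [0, 0, 0, 0.65, 0, 0], [0, 0, 0, 0, 0, 0], [0, 0, 0, 0, 0, 0]],
  ],
)

```text
t: 37.8
tool_pos: [0.4712, -0.2507, 0.2616]
orientation: [0.5, 0.5, 0.5, -0.5]
wrist_force: [-0.1, -0.3, -0.6]
gripper_width: 0.395
```

Call:
play_rows(
  rows=[
    [[0, 0, -0.8, 0, 0, 0], [0, 0, -0.8, 0, 0, 0], [0, 0, -0.8, 0, 0, 0], [0, 0, -0.8, 0, 0, 0], [0, 0.3, -0.7, 0, 0, 0], [0, 0.3, -0.7, 0, 0, 0], [0, 0.3, -0.7, 0, 0, 0], [0, 0.3, -0.7, 0, 0, 0], [0, 0.2, -0.7, 0, 0, 0], [0, 0.27, -0.58, 0, 0, 0], [0, 0, 0, 0, 0, 0], [0, 0, 0, 0, 0, 0]],
  ],
)

```text
t: 39.0
tool_pos: [0.5547, 0.1133, 0.2614]
orientation: [0.5, 0.499, 0.5, -0.5]
wrist_force: [-0.1, -0.9, -0.4]
gripper_width: 0.393
```

Call:
play_rows(
  rows=[
    [[0, 0, 0, 0, 0, 0], [0, 0, 0, 0, 0, 0]],
  ],
)

```text
t: 39.2
tool_pos: [0.5546, 0.1123, 0.262]
orientation: [0.5, 0.5, 0.5, -0.5]
wrist_force: [-0.4, -0.2, -0.0]
gripper_width: 0.392
```

Call:
play_rows(
  rows=[
    [[0.6, 0.01, 0, 0, 0, 0], [0.6, 0, 0, 0, 0, 0], [0.5, 0, 0, 0, 0, 0], [0.25, 0, 0, 0, 0, 0], [0.15, 0, 0, 0, 0, 0], [0.15, 0, 0, 0, 0, 0], [0.15, 0, 0, 0, 0, 0], [0.1, 0, 0, 0, 0, 0], [0.06, 0, 0, 0, 0, 0], [0, 0, 0, 0, 0, 0], [0, 0, 0, 0, 0, 0]],
  ],
)

```text
t: 40.3
tool_pos: [0.5553, 0.1131, 0.1341]
orientation: [0.5, 0.5, 0.5, -0.5]
wrist_force: [0.4, -0.3, -0.1]
gripper_width: 0.393
```

Call:
play_rows(
  rows=[
    [[0.08, 0, 0, 0, 0, 0], [0.04, 0, 0, 0, 0, 0], [0, 0, 0, 0, 0, 0], [0, 0, 0, 0, 0, 0]],
  ],
)

```text
t: 40.7
tool_pos: [0.5559, 0.1131, 0.1287]
orientation: [0.5, 0.501, 0.499, -0.5]
wrist_force: [0.3, 0.2, 14.4]
gripper_width: 0.391
```

Call:
play_rows(
  rows=[
    [[0, 0, 0, 0, 0, 0], [0, 0, 0, 0, 0, 0], [0, 0, 0, 0, 0, 0], [-0.5, 0, 0, 0, 0, 0], [-0.8, 0, 0, 0, 0, 0], [-0.8, 0, 0, 0, 0, 0], [-0.8, 0, 0, 0, 0, 0], [0, 0, 0, 0, 0, 0], [0, 0, 0, 0, 0, 0]],
  ],
  fingers=0.55,
)

```text
t: 41.6
tool_pos: [0.5552, 0.1132, 0.2732]
orientation: [0.5, 0.5, 0.5, -0.5]
wrist_force: [-0.6, -0.9, -1.3]
gripper_width: 0.551
```

Call:
play_rows(
  rows=[
    [[0, 0.05, 0.75, 0, 0, 0], [0, 0.05, 0.75, 0, 0, 0], [0, 0.05, 0.75, 0, 0, 0], [0, 0.05, 0.75, 0, 0, 0], [0, 0.05, 0.75, 0, 0, 0], [0, 0.05, 0.75, 0, 0, 0], [0, 0.05, 0.75, 0, 0, 0], [0, 0.05, 0.75, 0, 0, 0], [0, 0.05, 0.75, 0, 0, 0], [0, 0.05, 0.75, 0, 0, 0], [0, 0.04, 0.75, 0, 0, 0], [0, 0.04, 0.68, 0, 0, 0]],
  ],
  fingers=0.62,
)

```text
t: 42.8
tool_pos: [0.5834, -0.3351, 0.2713]
orientation: [0.499, 0.5, 0.5, -0.5]
wrist_force: [-0.6, 0.8, 1.1]
gripper_width: 0.623
```

Call:
play_rows(
  rows=[
    [[0, 0, 0, -0.65, 0, 0], [0, 0, 0, -0.65, 0, 0], [0, 0, 0, 0, 0, 0], [0, 0, 0, 0, 0, 0], [0, 0, 0, 0, 0, 0]],
  ],
)

```text
t: 43.3
tool_pos: [0.5839, -0.3332, 0.2724]
orientation: [0.527, 0.471, 0.527, -0.471]
wrist_force: [0.8, -0.0, -0.2]
gripper_width: 0.619
```

Call:
play_rows(
  rows=[
    [[0.5, 0, 0, 0, 0, 0], [0.5, 0, 0, 0, 0, 0], [0.3, 0, 0, 0, 0, 0], [0.2, 0, 0, 0, 0, 0], [0.15, 0, 0, 0, 0, 0], [0, 0, 0, 0, 0, 0], [0, 0, 0, 0, 0, 0]],
  ],
)

```text
t: 44.0
tool_pos: [0.5841, -0.3335, 0.1909]
orientation: [0.528, 0.471, 0.527, -0.471]
wrist_force: [-0.2, -0.9, 0.0]
gripper_width: 0.62
```

Call:
play_rows(
  rows=[
    [[0, 0, 0, 0, 0, 0], [0, 0, 0, 0, 0, 0], [0, 0, 0, 0, 0, 0], [0, 0, 0, 0, 0, 0], [0, 0, 0, 0, 0, 0]],
  ],
  fingers=0.1,
  newtons=25,
)

```text
t: 44.5
tool_pos: [0.5841, -0.3335, 0.191]
orientation: [0.528, 0.471, 0.527, -0.471]
wrist_force: [-0.7, 0.9, 6.8]
gripper_width: 0.391
```

Call:
play_rows(
  rows=[
    [[-0.12, 0, 0, 0, 0, 0], [-0.13, 0, 0, 0, 0, 0], [0, 0, 0, 0, 0, 0], [0, 0, 0, 0, 0, 0]],
  ],
)

```text
t: 44.9
tool_pos: [0.584, -0.3334, 0.2029]
orientation: [0.527, 0.471, 0.527, -0.471]
wrist_force: [0.6, -0.2, -0.3]
gripper_width: 0.392
```

Call:
play_rows(
  rows=[
    [[0, -0.3, 0, 0, 0, 0], [0, -0.4, 0, 0, 0, 0], [0, -0.5, 0, 0, 0, 0], [0, -0.5, 0, 0, 0, 0], [0, -0.4, 0, 0, 0, 0], [0, 0, 0, 0, 0, 0], [-0.6, 0, 0, 0, 0, 0], [-0.6, 0, 0, 0, 0, 0], [0, 0, 0, 0.65, 0, 0], [0, 0, 0, 0.65, 0, 0], [0, 0, 0, 0, 0, 0], [0, 0, 0, 0, 0, 0]],
  ],
)

```text
t: 46.1
tool_pos: [0.4799, -0.345, 0.2626]
orientation: [0.5, 0.5, 0.501, -0.5]
wrist_force: [0.5, 0.0, -0.7]
gripper_width: 0.395
```

Call:
play_rows(
  rows=[
    [[0, 0, -0.75, 0, 0, 0], [0, 0, -0.75, 0, 0, 0], [0, 0, -0.75, 0, 0, 0], [0, 0, -0.75, 0, 0, 0], [0, 0, -0.75, 0, 0, 0], [0, 0, -0.75, 0, 0, 0], [0, 0, -0.75, 0, 0, 0], [0, 0, -0.75, 0, 0, 0], [0, 0.2, -0.75, 0, 0, 0], [0, 0.2, -0.75, 0, 0, 0], [0, 0.2, -0.75, 0, 0, 0], [0, 0.2, -0.75, 0, 0, 0]],
  ],
)

```text
t: 47.3
tool_pos: [0.5201, 0.1066, 0.2628]
orientation: [0.5, 0.5, 0.5, -0.5]
wrist_force: [1.4, -0.1, -0.7]
gripper_width: 0.389
```

Call:
play_rows(
  rows=[
    [[0, 0.3, -0.7, 0, 0, 0], [0, 0.3, -0.7, 0, 0, 0], [0, 0.25, -0.5, 0, 0, 0], [0, 0, 0, 0, 0, 0], [0, 0, 0, 0, 0, 0], [0, 0, 0, 0, 0, 0], [0, 0, 0, 0, 0, 0]],
  ],
)

```text
t: 48.0
tool_pos: [0.5624, 0.1989, 0.2631]
orientation: [0.5, 0.5, 0.5, -0.5]
wrist_force: [0.4, 0.6, -0.3]
gripper_width: 0.394
```

```bash
python3 - <<'E'
from h import *
print(env.get_state()['tool_pos'])
T=env.read_camera('top')
for r in ring(T,'top',260,169,40,.095,.018): print(r)
E
```

```text
[0.56242027 0.19893039 0.26309102]
(np.float32(250.7), np.float32(165.5), 0.86, array([0.5652, 0.199 , 0.095 ]))
(np.float32(250.7), np.float32(165.5), 1.03, array([0.5652, 0.199 , 0.095 ]))
```

Call:
play_rows(
  rows=[
    [[0.6, 0.02, 0, 0, 0, 0], [0.6, 0, 0, 0, 0, 0], [0.5, 0, 0, 0, 0, 0], [0.25, 0, 0, 0, 0, 0], [0.15, 0, 0, 0, 0, 0], [0.15, 0, 0, 0, 0, 0], [0.15, 0, 0, 0, 0, 0], [0.1, 0, 0, 0, 0, 0], [0.06, 0, 0, 0, 0, 0], [0, 0, 0, 0, 0, 0], [0, 0, 0, 0, 0, 0]],
  ],
)

```text
t: 49.15
tool_pos: [0.5635, 0.1997, 0.1351]
orientation: [0.5, 0.5, 0.5, -0.5]
wrist_force: [0.8, -0.2, 0.1]
gripper_width: 0.395
```

Call:
play_rows(
  rows=[
    [[0.08, 0, 0, 0, 0, 0], [0.03, 0, 0, 0, 0, 0], [0, 0, 0, 0, 0, 0], [0, 0, 0, 0, 0, 0]],
  ],
)

```text
t: 49.55
tool_pos: [0.5638, 0.1999, 0.1299]
orientation: [0.5, 0.501, 0.5, -0.5]
wrist_force: [-0.6, 1.0, 10.1]
gripper_width: 0.395
```

Home. Release, rise and back away, then the final look.

Call:
play_rows(
  rows=[
    [[0, 0, 0, 0, 0, 0], [0, 0, 0, 0, 0, 0], [0, 0, 0, 0, 0, 0], [-0.5, 0, 0, 0, 0, 0], [-0.8, 0, 0, 0, 0, 0], [-0.8, 0, 0, 0, 0, 0], [-0.8, 0, 0, 0, 0, 0], [0, -0.7, 0, 0, 0, 0], [0, -0.8, 0, 0, 0, 0], [0, -0.8, 0, 0, 0, 0], [0, 0, 0, 0, 0, 0], [0, 0, 0, 0, 0, 0]],
  ],
  fingers=0.55,
)

```text
t: 50.75
tool_pos: [0.4484, 0.2001, 0.2747]
orientation: [0.5, 0.5, 0.5, -0.5]
wrist_force: [1.3, 1.5, -0.3]
gripper_width: 0.552
```

```bash
python3 - <<'E'
from h import *
s=env.get_state();print(s['t'],s['tool_pos'],s['wrist_force'])
S=env.read_camera('side');T=env.read_camera('top')
cv2.imwrite('pics/s16f.png',S);cv2.imwrite('pics/t16f.png',T)
b=cv2.resize(S[175:255,300:400],None,fx=4,fy=4,interpolation=cv2.INTER_CUBIC)
a=cv2.resize(T[145:225,225:325],None,fx=4,fy=4,interpolation=cv2.INTER_CUBIC)
c=cv2.resize(T[130:220,240:470],(800,270))
cv2.imwrite('pics/fin.png',np.vstack([np.hstack([a,b]),c]))
for p in((.5635,.1997),(.5555,.1131),(.5503,.0255)):
    print([proj('side',[[*p,z]])[0].round(1).tolist() for z in(.137,.095)],proj('top',[[*p,.137]])[0].round(1))
E
```

```text
50.75 [0.44837351 0.20010328 0.2747118 ] [ 1.28278327  1.45935352 -0.31194727]
[[335.1, 176.6], [335.1, 188.1]] [247.9 164.1]
[[339.0, 187.9], [339.0, 199.9]] [281.  166.2]
[[344.4, 200.7], [344.3, 213.3]] [314.5 167.2]
```

View pics/fin.png

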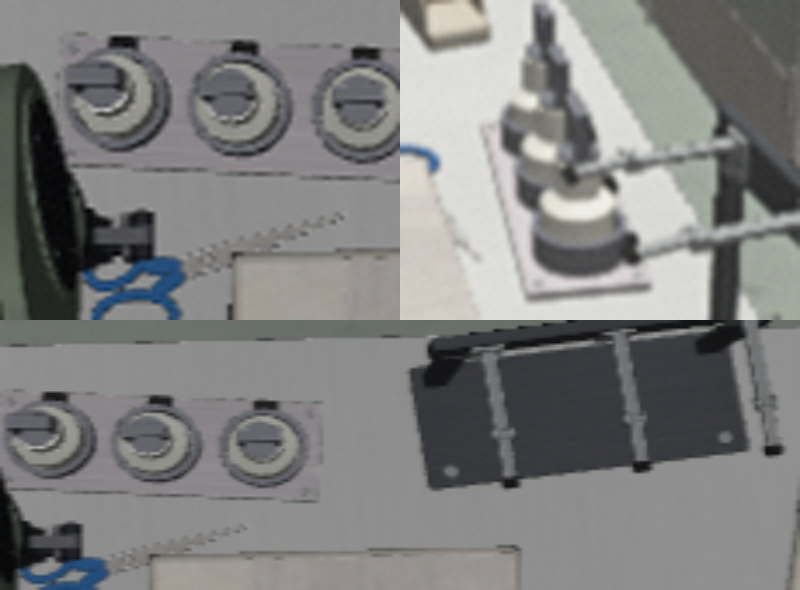

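Final view: all three stoppers are in the necks and the three hooks are empty with keepers open. The left stopper (95,76) looks a little different from the others, so I'm checking it numerically.

```bash
python3 - <<'E'
from h import *
T=cv2.imread('pics/t16f.png')
g=cv2.cvtColor(T,cv2.COLOR_BGR2GRAY)
for (x,y) in((.5635,.1997),(.5555,.1131),(.5503,.0255)):
    u,v=proj('top',[[x,y,.137]])[0].round().astype(int); f=proj('top',[[x,y,.099]])[0].round(1)
    print(u,v,'flange',f)
    for r in range(v-6,v+16): print(r,*('%3d'%k for k in g[r,u-10:u+16]))
E
```

```text
248 164 flange [250.2 165.9]
158 143 139 131 134 128 116 134 134 129 110 102 100 105 115 119 121 102 107  98 102 101 104 111 127 136 137
159 142 143 142 136 136 136 137 131 112 104 116 122 141 145 156 156 156 148 123 104  80 101 101 110 125 136
160 143 144 144 137 137 133 116 100 100 102 100  99 100 102 111 137 157 156 155 147 109  58  79 101 100 106
161 144 140 135 127 101  95  85  89  90  91  90  85  66  70  75  90 117 145 155 155 155 146 111  93 102 101
162 143 141 130 112 105 102 102 102 101 103 104 102  98  99 100  90  61  72 129 156 154 155 146 121 111  99
163 134 116 131 110 102 100  99 100  99  99 100  99 100 101  99  94  60  49  88 128 154 154 147 126 103 101
164 135 116 132 111 102  99 100 100 100 100 100 100 100 102 102  93  62  49  81 118 154 154 153 142 112 106
165 140 135 134 113 105 102 103 102 104 104 103 103 102 101 100  93  68  44  91 121 126 152 153 143 105  91
166 140 134 136 109  54  45  27  32  49  58  58  58  57  59  62  46  29  48  91 114 101 153 153 152 135  73
167 140 132 130 108  95  69  30  45  79  99 100 100 100  99 100  93  61  55  83  95 106 157 151 152
[... 5414 characters left out ...]
  80 118 145 146 147 134  93 105 106 107 118 136 136
177 107 126 142 145 144 142 143 137 114  85  96 112 109 131 146 147 147 141 116  90 106 104 116 137 138 139
178 105  99  95 118 143 143 143 143 142 142 142 144 144 143 143 147 140 113  77  99 102 104 112 134 134 132
179 111 104 101  94 117 143 143 143 143 144 144 143 143 145 144 140 112  72  92 105  93  86 138 138 139 141
180 123  83 103 100  87  99 129 143 144 144 143 143 143 144 134  96  68  85 104  95  86 121 140 139 141 142
181 123  81  81 104  99  75  63  87  98 124 118 105 105  95  65  71  90 103  95  71 104 137 137 138 137 139
182 138 125  80  80 105 104 100  84  73  68  61  56  70  76  90 102 103  97  68 101 135 134 134 135 135 136
```

The numbers agree. Bar centres in the top view are within about 1 px of prediction for all three stoppers, so the left one differs only in viewing angle and shadow. Handing in.

```bash
python3 - <<'E'
from h import *
print(env.sign_off(), env.get_state()['t'])
E
```

```text
the job is handed in; nothing more can be done
the job is handed in; nothing more can be done
```

I set all three bottles in their nests and then snapped the three keepers open. I lifted the stoppers off one at a time and pressed each one home in a bottle neck. There was no spare stopper to leave hanging. I handed the job in at about 51 s; sign-off gives no verdict.

- **Bottles:** the pictures show all three upright and fully inside their collars. I could not read the pins directly. Each bottle met the nest floor with about 7–9 N at the expected height, so I take the pins as pressed.
- **Stoppers:** each met its rim with about 10–14 N, at a tool height within about 1 mm of that expected for a seated stopper. In the last pictures the handles sit within about 1 px (2–3 mm) of the predicted seated positions. The left stopper looked odd at first, but the pixel check put it down to viewing angle and shadow.
- **Keepers and surroundings:** I saw all three keepers lying open before lifting anything. I felt almost no force while pressing them, so the pictures are the only evidence that they opened. The scissors look unmoved, and the gripper was clear of everything when I handed in.
- **Knocked bottle:** I saw no sign of any bottle being knocked aside during the run.

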